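# Load slide mailers through the dust flap of a lamp box and fire its shutter

### The job

Push the lamp box's front door fully shut so that its catch holds it. Then push every slide mailer on the desk through the sprung dust flap into the box, so that the flap closes behind it; only when all are in, swing the shutter lever back until it stays cocked by itself, let go of it, and press the trigger plate so that the lever springs home. Do not knock over the glass jar.

Things in the scene. Friction and masses are not known exactly. Their poses are not given: they have to be found in the camera images.
- lamp_box: White metal slide lamp box, fixed to the desk. Origin on the desk under its bin; at yaw 0 x points away from the robot, y to the left. In its axes the bin is x -0.073..0.073, y -0.10..0.072, roof at z 0.194; the clear door is in front (-x); on the left a solid, slick aluminium sill block, top at z 0.150, x -0.037..0.073, y 0.072..0.140.
- slot (a point): Middle of the lower edge of the loading slot, 54 mm wide, 36 mm high, in the outer face of the bin's left wall, level with the sill top (lamp_box axes; mailers go in along -y, end first, lying on the sill). Behind it a slick chute slopes down into the bin: a mailer whose middle is past the slot tips in and slides down when let go. The roof is 44 mm above the sill.
- dust_flap (a joint): Sprung flap that hangs from the head of the slot, 50 mm wide, 36 mm long. 0 = shut; grows (rad, up to 1.5) as it is pushed inward; a mailer under it holds it at about 1.1. A push of under 1 N opens it; it springs shut by itself.
- bin_door (a joint): Clear front door 113 mm wide, 182 mm high (z 0.010 to 0.192), 5 mm thick, on an upright hinge at its left edge: hinge axis at x -0.0765, y 0.026 in lamp_box axes. 0 = shut; grows (rad) as its right edge swings out to the front. It starts ajar, 0.35 to 0.7; a weak spring swings it open; in the last 0.1 rad a ball catch must be overcome (a few N at the edge), then it holds the door at 0.
- door_face (a point): Point on the outer face of the door to push on, 75 mm from the hinge axis and 20 mm below the door's top edge; its -x axis points straight out of the outer face.
- cock_lever (a joint): Flat steel shutter lever on the roof with an upright black knob. 0 = home; grows (rad, at most 1.2) as it is swung clockwise seen from above, towards the sill side. A spring pulls it home (1.2 N at the knob, 2.7 N when cocked). At about 1.05 the sear snaps up behind it and holds it there; swing it to about 1.12 to be sure.
- lever_pivot (a point): Pivot of the shutter lever, at roof level.
- lever_knob (a point): Middle of the upright black knob (18 mm thick) at the lever's end, 80 mm from the pivot. The free knob stands from 20 to 52 mm above the roof; this point is 34 mm above the roof. Its x axis points from the pivot outward.
- trigger (a joint): Trigger plate on the roof, one piece with the sear. 0 = up; grows (m) as it is pressed down, at most 0.011. Needs 2 to 7 N; the cocked lever is let go at 0.007 to 0.009. It springs up again.
- trigger_top (a point): Middle of the top of the trigger plate, 30 x 30 mm, 14 mm above the roof.
- mailer0_mid (a point): Centre of a slide mailer, a plain closed oblong plastic box 31 x 83 x 22 mm (x, y, z of this point), 0.05 to 0.085 kg, lying flat on the desk. Three or four are there; an absent one reads None.
- mailer1_mid (a point): Centre of a slide mailer, a plain closed oblong plastic box 31 x 83 x 22 mm (x, y, z of this point), 0.05 to 0.085 kg, lying flat on the desk. Three or four are there; an absent one reads None.
- mailer2_mid (a point): Centre of a slide mailer, a plain closed oblong plastic box 31 x 83 x 22 mm (x, y, z of this point), 0.05 to 0.085 kg, lying flat on the desk. Three or four are there; an absent one reads None.
- mailer3_mid (a point): Centre of a slide mailer, a plain closed oblong plastic box 31 x 83 x 22 mm (x, y, z of this point), 0.05 to 0.085 kg, lying flat on the desk. Three or four are there; an absent one reads None.
- jar: Open glass jar, 61 mm across, 60 mm tall; bystander. Origin under its foot.
Not all that is in view belongs to the job. What is shaped like the part that bears mailer2_mid but purple, turquoise or yellow is not meant.

How it is judged (in metres and radians):
On the way, in this order (a step that is already met when the one before it is completed fails the run):
1. the front door is shut on its catch (value of joint bin_door below 0.03 rad), for 0.3 s.
2. every mailer is inside the box and the dust flap has closed behind (x of mailer0_mid in the frame of lamp_box between -0.072 and 0.072 m and y of mailer0_mid in the frame of lamp_box between -0.098 and 0.06 m and z of mailer0_mid in the frame of lamp_box between 0 and 0.145 m and x of mailer1_mid in the frame of lamp_box between -0.072 and 0.072 m and y of mailer1_mid in the frame of lamp_box between -0.098 and 0.06 m and z of mailer1_mid in the frame of lamp_box between 0 and 0.145 m and x of mailer2_mid in the frame of lamp_box between -0.072 and 0.072 m and y of mailer2_mid in the frame of lamp_box between -0.098 and 0.06 m and z of mailer2_mid in the frame of lamp_box between 0 and 0.145 m and x of mailer3_mid in the frame of lamp_box between -0.072 and 0.072 m and y of mailer3_mid in the frame of lamp_box between -0.098 and 0.06 m and z of mailer3_mid in the frame of lamp_box between 0 and 0.145 m and value of joint dust_flap below 0.08 rad and value of joint bin_door below 0.03 rad), for 0.3 s.
3. the lever stays cocked with the fingers touching nothing (value of joint cock_lever above 0.95 rad and contact force between the fingers and anything else below 0.2 N), for 0.3 s.
4. the lever has sprung home (value of joint cock_lever below 0.15 rad), for 0.2 s.
At the end, for the whole second after the job is handed in: The door is shut on its catch (under 0.03 rad), every mailer present lies inside the box, the dust flap is shut (under 0.08 rad), the lever is home (under 0.1 rad) and the trigger plate is up (under 3 mm) (all of step 2 and value of joint cock_lever below 0.1 rad and value of joint trigger below 0.003 m); the robot touches nothing.
It fails at once if the glass jar is knocked over (angle between jar's own z axis and vertical above 0.6 rad).
Of mailer0, mailer1, mailer2, mailer3 only 3 to 4 are there at a start; the rules pass over those that are not, and their reading is None.
At some moment in a run one of mailer0, mailer1, mailer2, mailer3 may be knocked a few centimetres aside while the robot is not near it.
Once in a run the grip may slacken for a moment while it holds something.
It also fails if it takes over 210 s, if anything falls off the work surface, if the arm or the gripper's body presses on something with over 40 N, if the wrist force passes 120 N, or if a joint passes its speed limit or range.

### The arm

A 6-joint arm with a two-finger parallel gripper is mounted at the origin on a cart in front of the work surface, level with it; the furniture and walls round the work are solid. World frame = base frame: x ahead of the robot, y to its left, z up, the work surface at z = 0. Lengths are in mm, angles in rad, forces in N, time in s.
With the tool pointing down it reaches from about 350 to 875 mm from the base axis. Payload 4.2 kg.
Tool frame: the origin (TCP) lies midway between the tips of the shut fingers; the grasp point (between the pads) lies 19 mm behind it; z points along the fingers, y is the direction in which the jaws open and shut (so a half turn about z gives the same grasp; the last joint's range is limited). The gripper opens to 85 mm and grips with 20 to 120 N. Pads are 22 mm wide; open, the fingers measure 114 mm over their backs; the gripper's body (76 mm by 85 mm) begins 54 mm behind the grasp point. The pads swing forward as they close: fully open they stand 13 mm farther back than shut.
Start: joints at [1.522, 0.385, 0.008, 0, -1.194, -0.259], TCP at [189.319, 595.615, 231.312] pointing down, gripper open.
Joint ranges: [-3.14, 3.14], [-1.21, 2.06], [-1.07, 1.41], [-3.16, 2.05], [-2.99, -0.16], [-3.1, 3.1]. Speed limits (rad/s): [2.79, 2.79, 3.14, 3.14, 3.14, 3.14].

### API

Orientations are given as a unit quaternion [x, y, z, w].
In Python, from bench import readout, optics, workorder, nets gives the robot as it stands. The module is installed in compiled form; this text tells all that it offers.
- The arm moves only by the tool move_arm, never from a script. Its argument "steps" is a list of rows, each a list of 7 numbers: the opening, from -1 (shut) to 1 (fully open), so that 0 is half open, then the shift along the world's x, y, z in mm, then the turn, a rotation vector about the world's x, y, z in rad. In form: [[gripper, tx, ty, tz, wx, wy, wz], ...]. A call has 1 to 5 rows; each row is the pose to reach, as a shift and turn from the pose commanded when the call began; what a row does not reach only later rows make up. A row lasts 1/12 s, in which the tool goes at most 41.7 mm and 7.16 degrees, less where a joint would pass 70% of its speed; a pose out of reach is approached as far as the arm can. A call with a gripper value outside its range is refused whole. The fingers move at their own pace and stop on an object; the grip force is fixed at half the most. Time passes only in rows, so rows that repeat a pose let the fingers close. It gives the time, the measured TCP pose, the force and the opening at its end, in the units of the state.
- readout.read_state(): the state, without advancing time (a new reading comes with each control period).
- optics.get_image(name): name is "side" or "top"; returns a dict with "frame" (420x560x3 uint8, blue, green, red), "fx", "fy", "cx", "cy" (pixels), "rvec" (rotation vector, rad) and "tvec" (3), from world to camera coordinates, as OpenCV has them. Camera axes: x right, y down, z forward; pixel columns grow to the right and rows downward; lengths in mm; the calibration is good to about 2 mm. A picture is of the moment at which its call begins. There is no depth.
- workorder.job_done(): hands the job in, once; it reports no verdict.
Trained networks look in a picture, given as the dict that the camera call returned (one of the last four; its "shot" number tells which), for a name from the list of things; names that differ only in an ending like _2 or _b are one class to them, and where a whole thing is asked for, a point or a joint stands for the part that bears it (a point fixed in the world has none). Each returns a list of dicts, best first, with "conf" (0 to 1); they miss things now and then, are a little off and sometimes report something else, mostly with a low value. They report only what shows in the picture. A call takes as long as a camera call. They do not tell look-alikes from the thing itself.
- nets.silhouettes(name, picture): "region" (420x560 bool, what is visible of it) and "extent" ([left, top, right, bottom] in pixels, round what is visible of it).
- nets.tip_of(name, picture): "uv" ([column, row] in pixels: a listed point, or the origin of a listed thing).
The state is a dict: "clock": time; "joints": joint angles; "joint_vel": joint speeds; "joint_efforts": joint torques, N m; "position": TCP position; "ee_rot": TCP orientation; "contact_force": force on the tool from outside, world axes, zero at the start; "wrist_torque": the same for the moment, N m; "gripper_width": finger opening in mm.
Only numpy, scipy, OpenCV 4.12 (cv2) and the standard library are available. Lean on these libraries where they do the work, as an engineer would, in place of code of your own. Each camera call takes 0.05 s, during which the arm holds its last target.

## Working session

There is one attempt and no reset: what is moved stays moved. The work goes in short steps, Python scripts to look and compute and a tool call to move; the robot and the scene stay as the last step left them, time stands still between calls to the robot, and variables do not carry over. Pictures are saved under pics/ and viewed, and the job is handed in when it is done.

Besides the shell and the picture viewer there is one more tool, called as name([rows], argument=value, ...), one row to a line, values as JSON. move_arm: Moves the arm, as the interface text tells. Its arguments: {"type":"object","properties":{"steps":{"type":"array","items":{"type":"array","items":{"type":"number"}}}},"required":["steps"]}

```bash
mkdir -p pics; cat > h.py <<'E'
import numpy as np, cv2
from bench import readout, optics, workorder, nets
def cam(p):
    R,_=cv2.Rodrigues(np.array(p["rvec"],float)); t=np.array(p["tvec"],float).reshape(3)
    K=np.array([[p["fx"],0,p["cx"]],[0,p["fy"],p["cy"]],[0,0,1]],float)
    return K,R,t
def onz(p,uv,z):
    K,R,t=cam(p); d=R.T@np.linalg.inv(K)@np.array([uv[0],uv[1],1.]); c=-R.T@t
    return c+d*(z-c[2])/d[2]
def proj(p,X):
    K,R,t=cam(p); x=(K@(R@np.atleast_2d(X).T+t[:,None])); return (x[:2]/x[2]).T
def tri(p1,u1,p2,u2):
    A=[];b=[]
    for p,u in((p1,u1),(p2,u2)):
        K,R,t=cam(p); d=R.T@np.linalg.inv(K)@np.array([u[0],u[1],1.]); d/=np.linalg.norm(d); c=-R.T@t
        M=np.eye(3)-np.outer(d,d); A.append(M); b.append(M@c)
    X=np.linalg.lstsq(np.vstack(A),np.hstack(b),rcond=None)[0]
    return X, np.linalg.norm(A[0]@X-b[0])+np.linalg.norm(A[1]@X-b[1])
def save(p,name,crop=None,s=1):
    f=p["frame"]
    if crop: f=f[crop[1]:crop[3],crop[0]:crop[2]]
    if s!=1: f=cv2.resize(f,None,fx=s,fy=s,interpolation=cv2.INTER_CUBIC)
    cv2.imwrite("pics/"+name,f)
E
python3 - <<'E'
from h import *
s=readout.read_state(); print(s)
a=optics.get_image("side"); b=optics.get_image("top")
save(a,"s0.png");save(b,"t0.png")
for n,p in(("side",a),("top",b)):
    K,R,t=cam(p); print(n,K[0,0],-R.T@t,R[2])
    for x in["slot","door_face","lever_pivot","lever_knob","trigger_top","mailer0_mid","jar","lamp_box"]:
        print(x,[(np.round(d["uv"]).tolist(),round(d["conf"],2)) for d in nets.tip_of(x,p)])
E
```

```text
{'clock': 0.0, 'joints': array([ 1.52157861e+00,  3.85579220e-01,  6.59526605e-03, -5.04405268e-04,
       -1.19402454e+00, -2.58618074e-01]), 'joint_vel': array([ 0.00090294,  0.0004533 ,  0.00144906,  0.00188235, -0.00024216,
       -0.00144944]), 'joint_efforts': array([-5.13113100e-04, -3.92286336e+01,  1.88401937e+01,  4.18623403e+00,
       -4.68639715e-03, -6.65829951e-07]), 'position': array([189.16468724, 595.05178766, 230.19516295]), 'ee_rot': array([ 9.88163106e-01, -1.53402729e-01, -1.17530511e-04,  1.12452283e-03]), 'contact_force': array([-0.06070024, -0.33466497,  1.12214586]), 'wrist_torque': array([-0.00586176, -0.01296437, -0.0117245 ]), 'gripper_width': 85.39032216662736}
side 440.1022497913549 [ 530.65801799 -567.76591906  975.91567737] [-0.02253448  0.73761705 -0.67484316]
slot [([326.0, 289.0], 0.72)]
door_face [([265.0, 328.0], 0.63)]
lever_pivot [([350.0, 311.0], 0.96), ([288.0, 256.0], 0.65)]
lever_knob [([319.0, 325.0], 0.76), ([267.0, 329.0], 0.46)]
trigger_top [([326.0, 283.0], 0.8), ([252.0, 234.0], 0.17)]
mailer0_mid [([252.0, 236.0], 0.73)]
jar [([218.0, 326.0], 0.94)]
lamp_box []
top 429.8936110185511 [ 459.51034389  320.27962865 1409.99199359] [ 0.05456836  0.0133962  -0.99842017]
slot [([369.0, 168.0], 0.59)]
door_face [([416.0, 213.0], 0.94), ([370.0, 170.0], 0.46), ([405.0, 159.0], 0.37)]
lever_pivot [([407.0, 159.0], 0.86)]
lever_knob [([429.0, 178.0], 0.61)]
trigger_top [([387.0, 168.0], 0.53), ([385.0, 180.0], 0.36)]
mailer0_mid [([273.0, 235.0], 0.66)]
jar [([369.0, 257.0], 0.79)]
lamp_box [([383.0, 182.0], 0.91)]
```

View pics/s0.png

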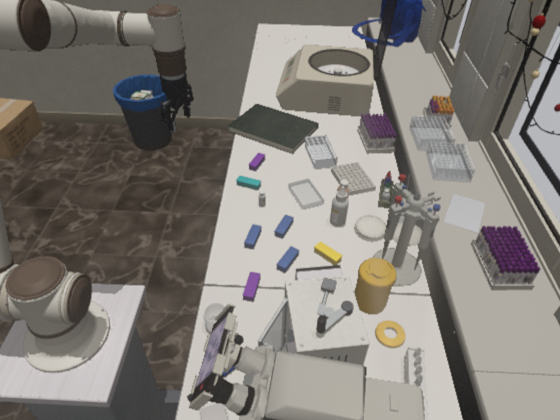

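View pics/t0.png

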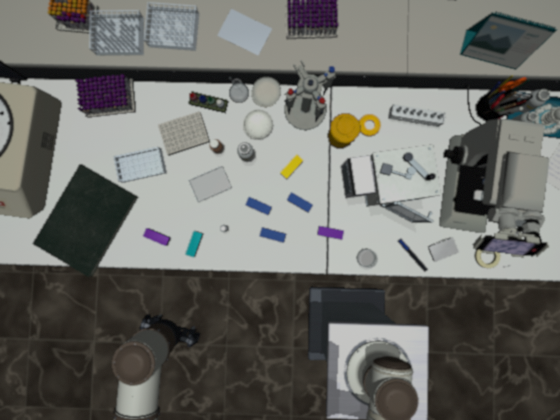

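```bash
python3 - <<'E'
from h import *
a=optics.get_image("side"); b=optics.get_image("top")
save(a,"s1.png",(190,200,430,400),3.3);save(b,"t1.png",(320,110,480,280),3.5);save(b,"t2.png",(130,80,350,260),3.5)
for n,z in(("mailer0_mid",11),("jar",0)):
  for p in(a,b):
    print(n,p["shot"],[(np.round(onz(p,d["uv"],z)).tolist(),round(d["conf"],2)) for d in nets.tip_of(n,p)])
    print(n,[(d["extent"],round(d["conf"],2)) for d in nets.silhouettes(n,p)])
T={}
for p in(a,b):
  hsv=cv2.cvtColor(p["frame"],cv2.COLOR_BGR2HSV)
  m=cv2.inRange(hsv,(105,90,50),(125,255,255))
  k,l,st,c=cv2.connectedComponentsWithStats(m)
  for i in range(1,k):
    if st[i,4]>25:
      rr=cv2.minAreaRect(np.argwhere(l==i)[:,::-1].astype(np.float32))
      print(st[i],np.round(c[i],1),onz(p,c[i],14).round(),rr)
print(tri(a,(326,289),b,(369,168)),tri(a,(265,328),b,(416,213)),tri(a,(350,311),b,(407,159)),tri(a,(319,325),b,(429,178)),tri(a,(326,283),b,(387,168)))
E
```

```text
mailer0_mid 3 [([424.0, 351.0, 11.0], 0.79)]
mailer0_mid [([241.6, 226.3, 260.2, 250.2], 0.76), ([318.4, 279.9, 331.9, 315.3], 0.5)]
mailer0_mid 4 [([435.0, 353.0, 11.0], 0.58), ([691.0, -87.0, 11.0], 0.28)]
mailer0_mid [([260.0, 229.4, 286.1, 243.5], 0.83), ([341.3, 145.0, 442.0, 227.2], 0.63)]
jar 3 [([367.0, 38.0, -0.0], 0.56), ([519.0, 414.0, 0.0], 0.5)]
jar [([205.0, 300.6, 224.7, 332.7], 0.95)]
jar 4 [([367.0, 48.0, 0.0], 0.61)]
jar [([356.7, 246.7, 381.0, 269.2], 0.62)]
[381   0   5  19  50] [382.8   7.3] [1095. 2429.   14.] ((382.9098205566406, 8.991799354553223), (3.259286642074585, 18.288219451904297), 5.19442892074585)
[ 387    0   38   46 1143] [405.4  20.9] [1201. 2196.   14.] ((405.99993896484375, 22.499990463256836), (28.376670837402344, 50.93248748779297), 14.03624439239502)
[353  20  25  23 149] [363.6  31.8] [ 929. 2000.   14.] ((364.7967834472656, 31.435161590576172), (22.222238540649414, 23.520620346069336), 87.1375961303711)
[ 113   75   54   37 1319] [139.4  92.2] [-151. 1200.   14.] ((139.25, 93.25), (37.31487274169922, 49.01530075073242), 71.56504821777344)
[2
[... 941 characters left out ...]
272.5 234.5] [432. 349.  14.] ((272.3730773925781, 234.46539306640625), (23.768268585205078, 8.06893253326416), 15.255120277404785)
[399 240  10  11  35] [403.7 244.9] [410. -74.  14.] ((403.62353515625, 244.89410400390625), (12.148106575012207, 2.6031653881073), 49.398704528808594)
(array([634.10691778,  66.42143404, 140.11432997]), np.float64(9.520079532954787)) (array([501.59684039, -64.50026068, 171.69038723]), np.float64(13.112549500652442)) (array([665.37812586, -30.09445012, 194.73897213]), np.float64(11.111895055308558)) (array([603.41851213, -83.44014537, 220.98120156]), np.float64(1.302478779691308)) (array([626.10712988,  30.00114722, 209.29412275]), np.float64(8.664528396300222))
```

View pics/s1.png

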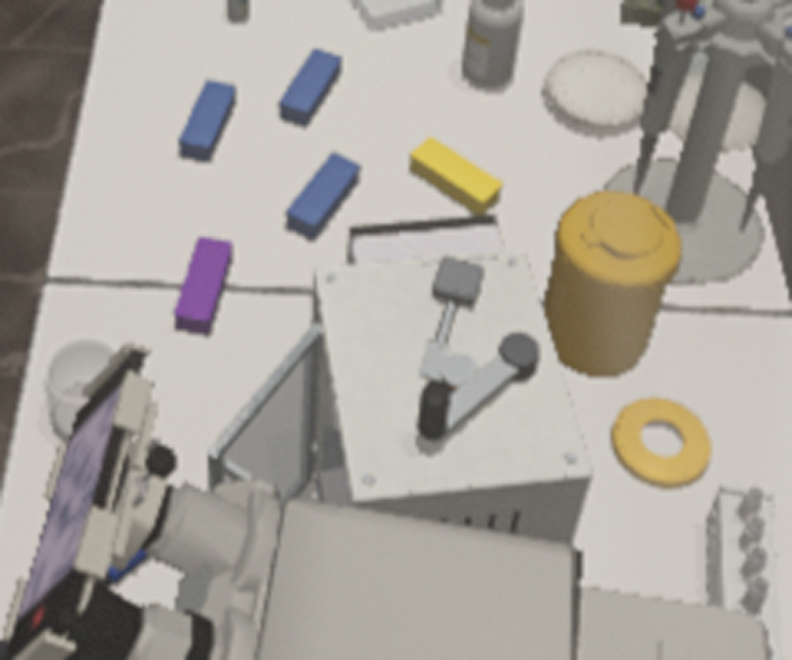

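View pics/t1.png

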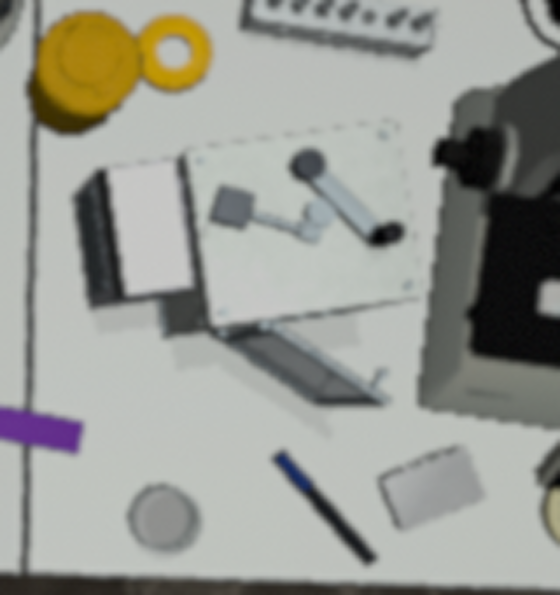

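View pics/t2.png

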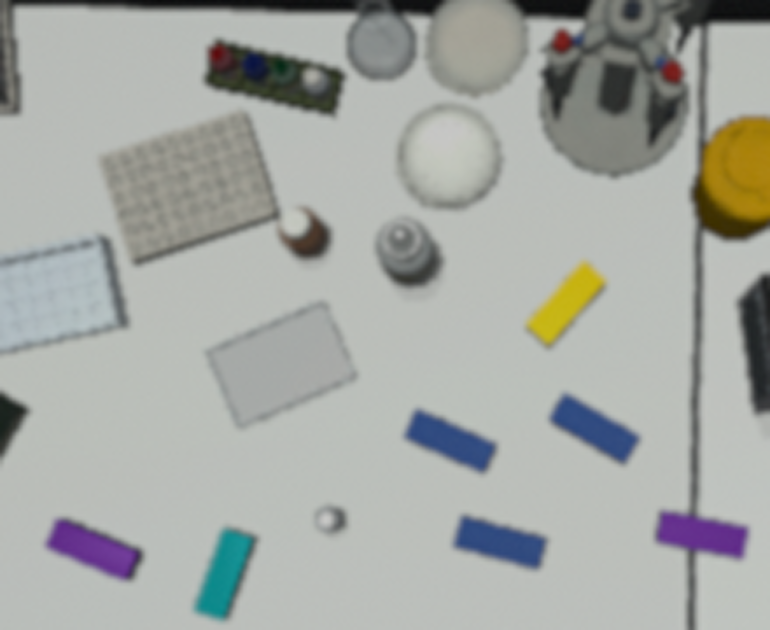

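```bash
cat >> h.py <<'E'
def W(pose,P):
    x,y,th=pose; P=np.atleast_2d(P).astype(float); c,s=np.cos(th),np.sin(th)
    return np.c_[x+c*P[:,0]-s*P[:,1], y+s*P[:,0]+c*P[:,1], P[:,2]]
E
python3 - <<'E'
from h import *
from scipy.optimize import least_squares
a=optics.get_image("side"); b=optics.get_image("top")
C=np.array([[73,72,194],[73,-100,194],[-73,-100,194],[-73,72,194]])
ub=np.array([(185,155),(393,122),(418,297),(208,330)])/3.5+[320,110]
ua=np.array([(525,258),(590,470),(357,500),(318,270)])/3.3+[190,200]
Ca=onz
for p,u in((a,ua),(b,ub)):
    X=np.array([onz(p,q,194) for q in u]); print(X.round(), [np.linalg.norm(X[i]-X[(i+1)%4]).round() for i in range(4)])
def f(v,w=(1,1)):
    P=W(v[:3],C); return np.r_[(proj(a,P)-ua).ravel()*w[0],(proj(b,P)-ub).ravel()*w[1]]
for w in((1,1),(1,0),(0,1)):
    r=least_squares(f,[600,-20,0.1],args=(w,)); print(w,r.x,np.abs(r.fun).max())
    if w==(1,1): pose=r.x
np.save("pose.npy",pose)
S=np.array([[73,140,150],[73,72,150],[-37,72,150],[-37,140,150]])
D=[]
for p,n in((a,"s2.png"),(b,"t3.png")):
    q=dict(p); q["frame"]=p["frame"].copy()
    im=cv2.resize(q["frame"],None,fx=3,fy=3,interpolation=cv2.INTER_CUBIC)
    for c,col in((C,(0,0,255)),(S,(0,255,0))):
        cv2.polylines(im,[((proj(p,W(pose,c))+.5)*3).astype(int).reshape(-1,1,2)],True,col,1)
    crop=(220,250,420,370) if n[0]=='s' else (330,120,450,230)
    cv2.imwrite("pics/"+n,im[crop[1]*3:crop[3]*3,crop[0]*3:crop[2]*3])
for nm,z in(("lever_pivot",194),("lever_knob",228),("trigger_top",208),("door_face",172),("slot",150)):
  for p in(a,b):
    for d in nets.tip_of(nm,p):
      w=onz(p,d["uv"],z); c,s=np.cos(pose[2]),np.sin(pose[2]); dx=w[:2]-pose[:2]
      print(nm,round(d["conf"],2),w.round(),"local",np.round([c*dx[0]+s*dx[1],-s*dx[0]+c*dx[1]]))
E
```

```text
[[ 676.   58.  194.]
 [ 703. -100.  194.]
 [ 564. -127.  194.]
 [ 536.   40.  194.]] [np.float64(160.0), np.float64(142.0), np.float64(169.0), np.float64(141.0)]
[[ 671.   67.  194.]
 [ 702. -101.  194.]
 [ 560. -122.  194.]
 [ 529.   46.  194.]] [np.float64(171.0), np.float64(144.0), np.float64(171.0), np.float64(143.0)]
(1, 1) [ 6.15847679e+02 -1.60756342e+01  1.66808653e-01] 3.272448854791776
(1, 0) [ 6.17114498e+02 -1.75847387e+01  1.64744684e-01] 2.671730243047932
(0, 1) [ 6.13259906e+02 -1.37810500e+01  1.68818333e-01] 0.8920563590857569
lever_pivot 0.72 [667. -30. 194.] local [ 48. -22.]
lever_pivot 0.73 [661. -32. 194.] local [ 42. -23.]
lever_knob 0.58 [606. -85. 228.] local [-21. -67.]
lever_knob 0.87 [606. -81. 228.] local [-21. -62.]
trigger_top 0.76 [624.  34. 208.] local [16. 48.]
trigger_top 0.43 [623.  32. 208.] local [15. 46.]
door_face 0.68 [395. -60. 172.] local [-225.   -7.]
door_face 0.56 [507. -62. 172.] local [-115.  -28.]
door_face 0.37 [ 612. -103.  172.] local [-18. -85.]
slot 0.69 [623.  58. 150.] local [20. 72.]
slot 0.91 [623.  68. 150.] local [21. 81.]
slot 0.42 [527. 257. 150.] local [-42. 284.]
```

```bash
ls -la pics
```

```text
total 2260
drwxr-xr-x 2 agent agent   4096 Dec  6 22:08 .
drwxr-xr-x 3 agent agent   4096 Dec  6 22:08 ..
-rw-r--r-- 1 agent agent 376857 Dec  6 22:07 s0.png
-rw-r--r-- 1 agent agent 538470 Dec  6 22:07 s1.png
-rw-r--r-- 1 agent agent 236209 Dec  6 22:08 s2.png
-rw-r--r-- 1 agent agent 323223 Dec  6 22:07 t0.png
-rw-r--r-- 1 agent agent 310091 Dec  6 22:07 t1.png
-rw-r--r-- 1 agent agent 385232 Dec  6 22:07 t2.png
-rw-r--r-- 1 agent agent 122002 Dec  6 22:08 t3.png
```

View pics/s2.png

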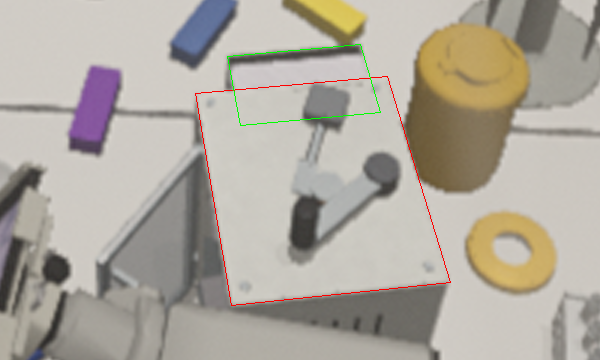

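View pics/t3.png

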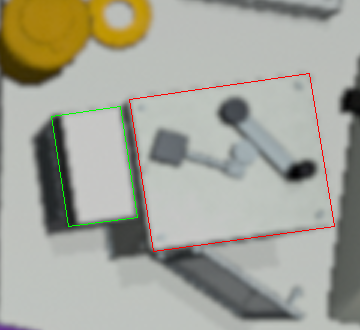

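```bash
cat >> h.py <<'E'
def L(pose,P):
    c,s=np.cos(pose[2]),np.sin(pose[2]); d=np.array(P[:2])-pose[:2]; return np.array([c*d[0]+s*d[1],-s*d[0]+c*d[1]])
def st():
    s=readout.read_state(); q=s["ee_rot"]
    from scipy.spatial.transform import Rotation as Ro
    R=Ro.from_quat(q).as_matrix()
    print("t %.2f"%s["clock"],"pos",s["position"].round(1),"yawy %.3f"%np.arctan2(R[1,1],R[0,1]),"tilt",R[:2,2].round(3),"F",s["contact_force"].round(1),"w %.1f"%s["gripper_width"],"j",s["joints"].round(2))
    return s
E
python3 - <<'E'
from h import *
b=optics.get_image("top"); pose=np.array([614.5,-15,0.168]); np.save("pose.npy",pose)
for u in((385,402),(320,402)):
    u=np.array(u)/3.5+[320,110]
    for z in(192,10): print(u,z,L(pose,onz(b,u,z)).round(1))
save(b,"t4.png",(370,180,450,240),8)
print(onz(b,(443,190),200),onz(b,(443,190),0),onz(b,(443,190),300))
st()
for r in(75,90):
  for q in(.7,.55,0): print(r,q,W(pose,[-76.5-r*np.sin(q)-17*np.cos(q),26-r*np.cos(q)+17*np.sin(q),178]).round(1))
E
```

```text
[430.         224.85714286] 192 [-151.3  -57.8]
[430.         224.85714286] 10 [-159.4 -119.7]
[411.42857143 224.85714286] 192 [-144.    -6.2]
[411.42857143 224.85714286] 10 [-151.1  -60.4]
[ 573.79278948 -130.0462003   200.        ] [ 592.6825749  -204.48071414    0.        ] [564.34789677 -92.82894338 300.        ]
t 2.05 pos [189.3 595.6 231.3] yawy -1.879 tilt [ 0. -0.] F [ 0.1 -0.7  0.2] w 85.3 j [ 1.52  0.38  0.01  0.   -1.19 -0.26]
75 0.7 [[482.  -58.2 178. ]]
75 0.55 [[491.  -65.4 178. ]]
75 0 [[530.5 -78.9 178. ]]
90 0.7 [[474.4 -71.1 178. ]]
90 0.55 [[485.4 -79.3 178. ]]
90 0 [[533.  -93.7 178. ]]
```

View pics/t4.png

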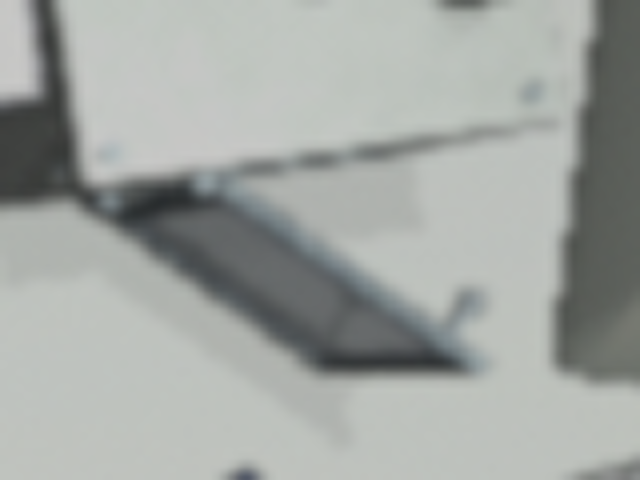

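```bash
python3 - <<'E'
from h import *
a=optics.get_image("side"); b=optics.get_image("top")
save(a,"s3.png",(190,300,390,420),4);save(b,"t5.png",(400,80,560,270),4*.78)
for z in(50,100,150,200,250,300):
    print(z,"side (277,353)->",onz(a,(277,353),z).round(),"(365,365)",onz(a,(365,365),z).round(), "top443,228",onz(b,(441,228),z).round(),"452,137",onz(b,(451,137),z).round())
E
```

```text
50 side (277,353)-> [521. -52.  50.] (365,365) [720. -71.  50.] top443,228 [ 468. -180.   50.] 452,137 [ 758. -210.   50.]
100 side (277,353)-> [522. -80. 100.] (365,365) [709. -98. 100.] top443,228 [ 468. -162.  100.] 452,137 [ 747. -190.  100.]
150 side (277,353)-> [ 522. -108.  150.] (365,365) [ 699. -125.  150.] top443,228 [ 467. -144.  150.] 452,137 [ 736. -171.  150.]
200 side (277,353)-> [ 523. -136.  200.] (365,365) [ 689. -152.  200.] top443,228 [ 467. -125.  200.] 452,137 [ 725. -151.  200.]
250 side (277,353)-> [ 523. -164.  250.] (365,365) [ 679. -178.  250.] top443,228 [ 467. -107.  250.] 452,137 [ 714. -132.  250.]
300 side (277,353)-> [ 524. -192.  300.] (365,365) [ 669. -205.  300.] top443,228 [466. -88. 300.] 452,137 [ 703. -113.  300.]
```

View pics/s3.png

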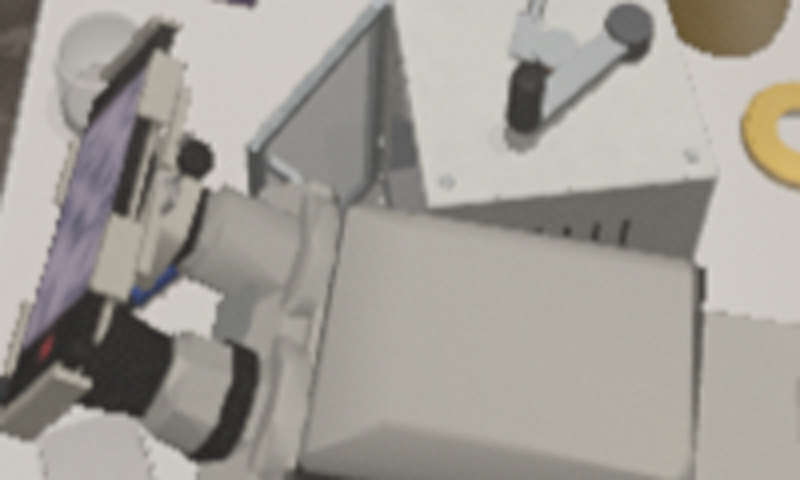

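View pics/t5.png

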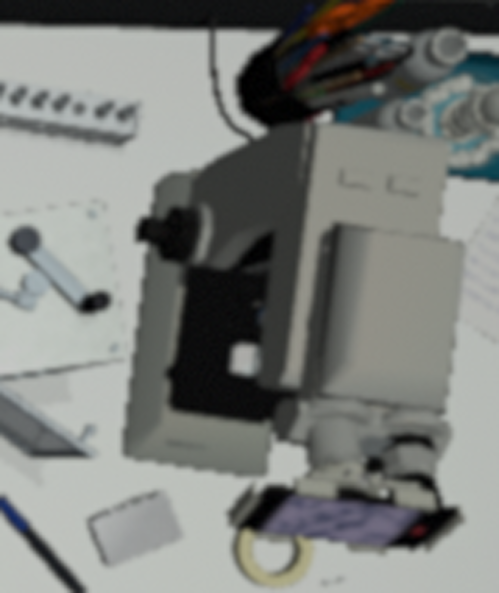

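move_arm([
  [-1,75,-190,0,0,0,-0.55],
  [-1,75,-190,0,0,0,-0.55],
  [-1,75,-190,0,0,0,-0.55],
  [-1,75,-190,0,0,0,-0.55],
  [-1,75,-190,0,0,0,-0.55],
])

```text
clock: 2.57
position: [264.7, 403.3, 231.4]
ee_rot: [0.908, -0.418, 0.0, 0.0]
contact_force: [1.3, 0.5, 1.0]
gripper_width: 25.7
```

move_arm([
  [-1,75,-190,0,0,0,-0.545],
  [-1,75,-190,0,0,0,-0.545],
  [-1,75,-190,0,0,0,-0.545],
  [-1,75,-190,0,0,0,-0.545],
  [-1,75,-190,0,0,0,-0.545],
])

```text
clock: 2.98
position: [339.4, 213.4, 231.7]
ee_rot: [0.762, -0.647, -0.0, -0.001]
contact_force: [1.2, 0.5, 0.5]
gripper_width: 0.1
```

move_arm([
  [-1,75,-190,0,0,0,0],
  [-1,75,-190,0,0,0,0],
  [-1,75,-190,0,0,0,0],
  [-1,75,-190,0,0,0,0],
  [-1,75,-190,0,0,0,0],
])

```text
clock: 3.4
position: [414.7, 23.4, 231.9]
ee_rot: [0.764, -0.645, 0.0, -0.001]
contact_force: [0.1, -0.2, 0.8]
gripper_width: -0.1
```

```bash
python3 -c "
from h import *
st()"
```

```text
t 3.40 pos [414.7  23.4 231.9] yawy -2.974 tilt [0.002 0.001] F [ 0.1 -0.2  0.8] w -0.1 j [ 0.45  0.02 -0.47  0.   -1.09 -0.28]
```

move_arm([
  [-1,28,-78,0,0,0,0],
  [-1,28,-78,0,0,0,0],
  [-1,28,-78,-53,0,0,0],
  [-1,28,-78,-53,0,0,0],
  [-1,28,-78,-53,0,0,0],
])

```text
clock: 3.82
position: [439.9, -53.9, 175.3]
ee_rot: [0.763, -0.647, -0.003, 0.003]
contact_force: [0.2, 0.8, 0.3]
gripper_width: -0.1
```

```bash
python3 - <<'E'
from h import *
st(); a=optics.get_image("side"); b=optics.get_image("top")
save(a,"s5.png",(190,220,390,370),4);save(b,"t6.png",(340,130,480,270),4)
E
```

```text
t 3.82 pos [439.9 -53.9 175.3] yawy -2.977 tilt [-0.007 -0.001] F [0.2 0.8 0.3] w -0.1 j [ 0.25  0.13 -0.5  -0.   -0.95 -0.08]
```

View pics/s5.png

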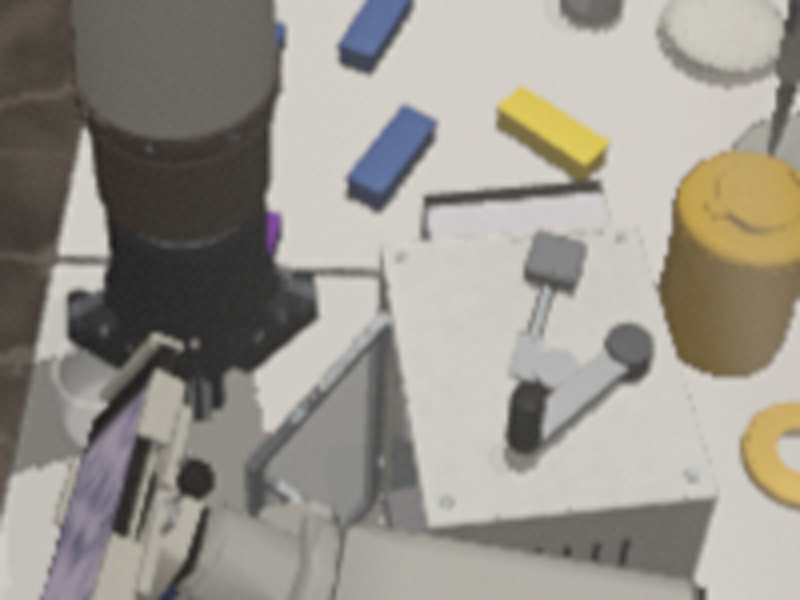

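View pics/t6.png

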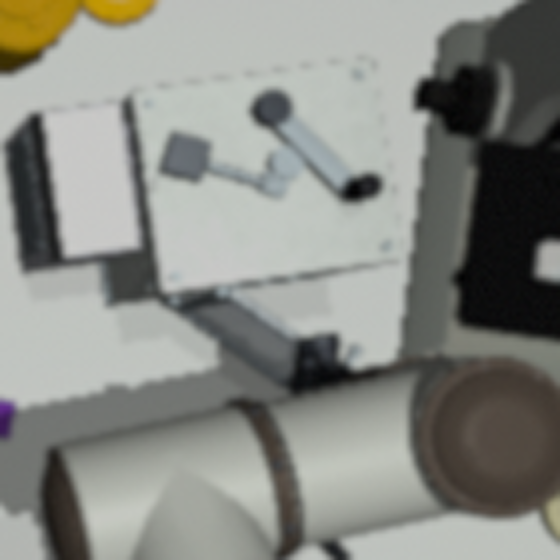

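move_arm([
  [-1,20,-3,1,0,0,0],
  [-1,40,-6,1,0,0,0],
  [-1,50,-13,1,0,0,0],
  [-1,65,-19,1,0,0,0],
  [-1,75,-23,1,0,0,0],
])

```text
clock: 4.33
position: [519.0, -75.2, 180.7]
ee_rot: [0.764, -0.645, 0.001, -0.001]
contact_force: [-1.4, 1.0, 0.7]
gripper_width: 0.0
```

move_arm([
  [-1,4,-1,0,0,0,0],
  [-1,8,-2,0,0,0,0],
  [-1,12,-3,0,0,0,0],
  [-1,14,-3,0,0,0,0],
  [-1,14,-3,0,0,0,0],
])

```text
clock: 4.75
position: [523.0, -78.4, 178.6]
ee_rot: [0.764, -0.646, -0.007, 0.006]
contact_force: [-18.4, 2.9, 9.8]
gripper_width: -0.3
```

```bash
python3 - <<'E'
from h import *
st(); a=optics.get_image("side"); b=optics.get_image("top")
save(a,"s6.png",(190,220,390,370),4);save(b,"t7.png",(340,130,480,270),4)
st()
E
```

```text
t 4.75 pos [523.  -78.4 178.6] yawy -2.975 tilt [-0.019 -0.   ] F [-18.4   2.9   9.8] w -0.3 j [ 0.16  0.28 -0.29 -0.   -1.02  0.01]
t 4.85 pos [523.1 -78.4 178.6] yawy -2.974 tilt [-0.018  0.   ] F [-17.6   2.8   9.4] w 0.1 j [ 0.16  0.28 -0.29 -0.   -1.02  0.01]
```

View pics/s6.png

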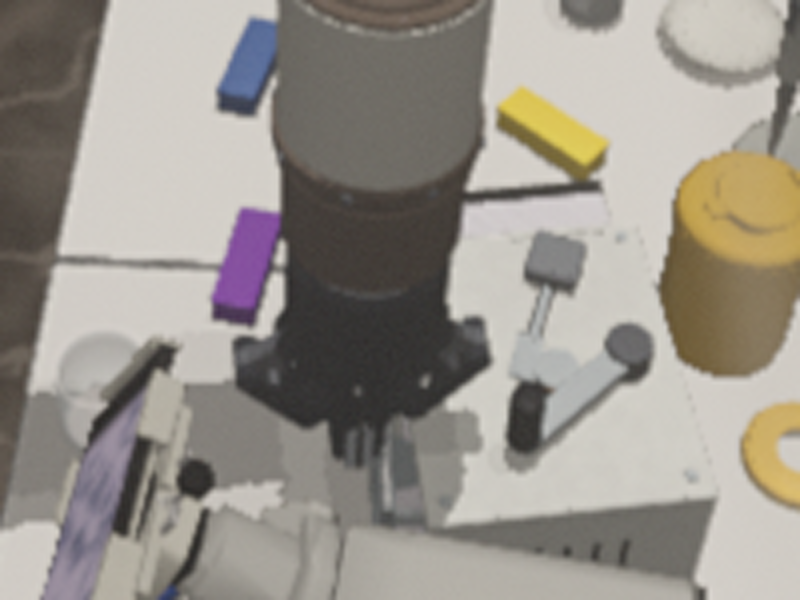

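View pics/t7.png

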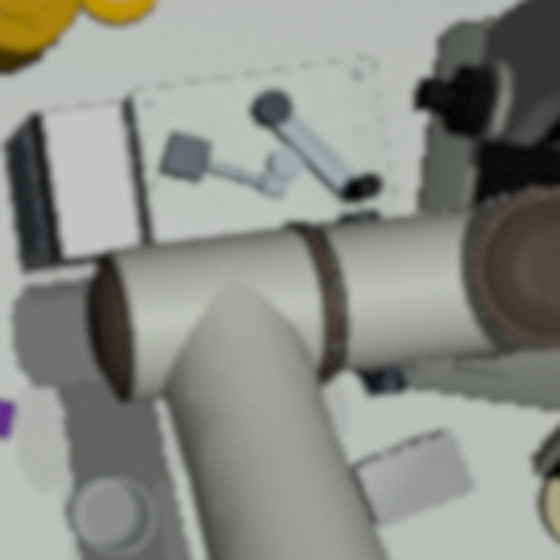

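```bash
python3 - <<'E'
from h import *
pose=np.load("pose.npy"); print(L(pose,(523,-78.4)))
s=readout.read_state(); print(s["wrist_torque"])
a=optics.get_image("side")
K=save(a,"s7.png",(260,310,320,360),12)
for q in(0,.1,.2): print(q,proj(a,W(pose,[[-79,26,192],[-76.5-113*np.sin(q)-2.5*np.cos(q),26-113*np.cos(q),192]])).round(1).tolist())
E
```

```text
[-100.81295357  -47.20760947]
[1.12157745 4.73315873 0.04001643]
0 [[284.1, 298.1], [291.9, 345.5]]
0.1 [[284.1, 298.1], [286.2, 345.9]]
0.2 [[284.1, 298.1], [280.4, 345.7]]
```

View pics/s7.png

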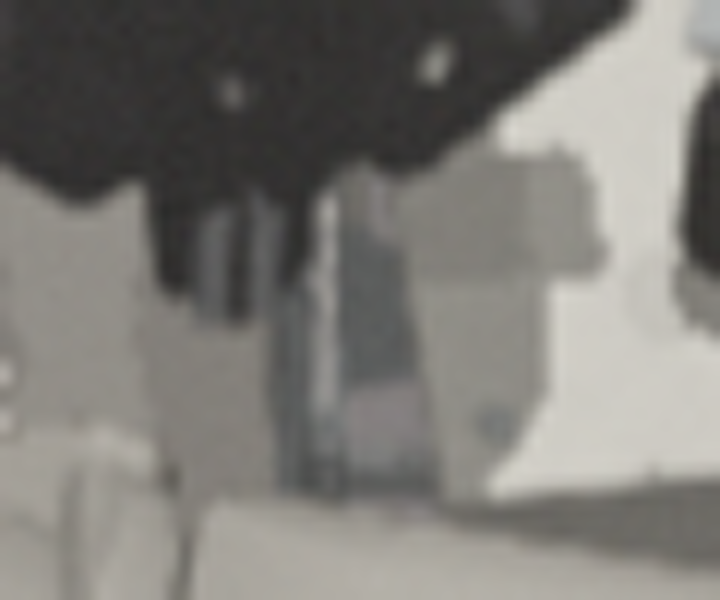

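move_arm([
  [-1,4,0,0,0,0,0],
  [-1,8,0,0,0,0,0],
  [-1,8,0,0,0,0,0],
])

```text
clock: 5.15
position: [523.8, -78.9, 178.2]
ee_rot: [0.763, -0.646, -0.013, 0.012]
contact_force: [-33.7, 6.7, 21.8]
gripper_width: 0.2
```

```bash
python3 - <<'E'
from h import *
pose=np.load("pose.npy"); s=st(); print(s["wrist_torque"],s["joint_efforts"].round(1))
a=optics.get_image("side");b=optics.get_image("top")
K,R,t=cam(a); c=-R.T@t
for u in((311,303),(292.5,326),(290,334),(280,336.5),(249,310)):
    d=R.T@np.linalg.inv(K)@np.array([u[0],u[1],1.]); k=(-78-c[1])/d[1]; X=c+k*d; print(u,X.round(),L(pose,X).round())
save(a,"s8.png",(230,240,350,370),6); save(b,"t8.png",(330,110,560,260),3.4)
E
```

```text
t 5.15 pos [523.8 -78.9 178.2] yawy -2.975 tilt [-0.036 -0.001] F [-33.7   6.7  21.8] w 0.2 j [ 0.15  0.29 -0.28 -0.01 -1.04  0.01]
[ 1.76503587  9.42906495 -0.02823986] [ -0.4 -20.5  26.2   6.4   9.   -0. ]
(311, 303) [583. -78. 285.] [-42. -57.]
(292.5, 326) [551. -78. 204.] [-73. -52.]
(290, 334) [547. -78. 174.] [-77. -51.]
(280, 336.5) [527. -78. 163.] [-97. -47.]
(249, 310) [465. -78. 253.] [-158.  -37.]
```

View pics/s8.png

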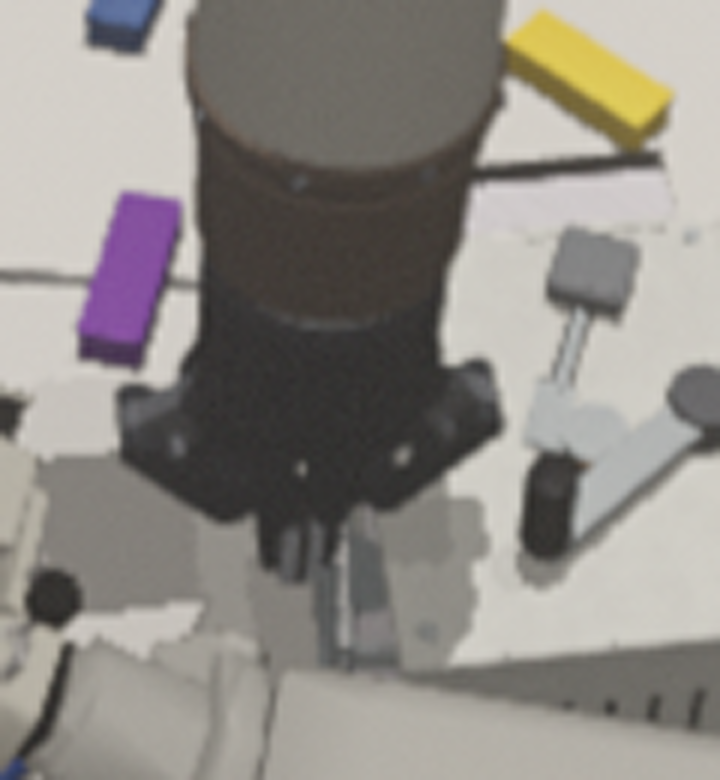

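View pics/t8.png

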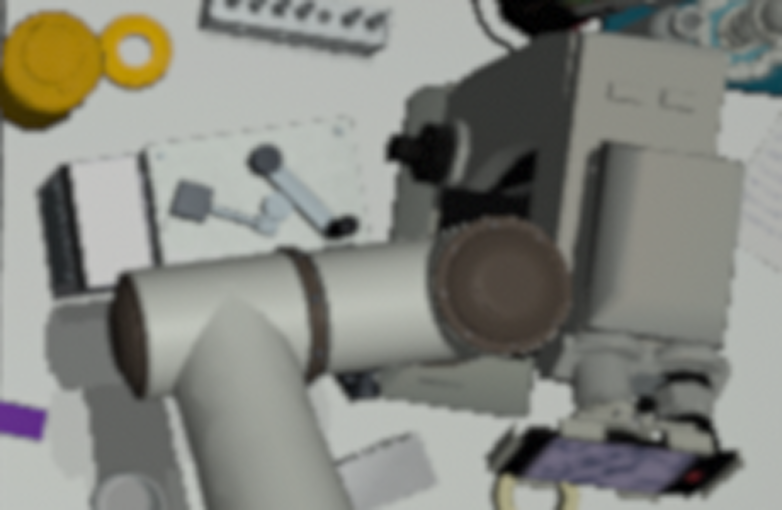

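move_arm([
  [-1,-20,3,0,0,0,0],
  [-1,-50,5,0,0,0,0],
  [-1,-65,8,0,0,0,0.2],
  [-1,-65,8,0,0,0,0.4],
  [-1,-65,8,0,0,0,0.4],
])

```text
clock: 5.67
position: [473.3, -70.1, 180.3]
ee_rot: [0.873, -0.488, 0.001, -0.001]
contact_force: [0.9, -1.0, 0.2]
gripper_width: 0.0
```

move_arm([
  [-1,0,0,0,0,0,0.6],
  [-1,0,0,0,0,0,0.6],
  [-1,0,0,0,0,0,0.6],
  [-1,0,0,0,0,0,0.6],
  [-1,0,0,0,0,0,0.6],
])

```text
clock: 6.08
position: [474.2, -70.2, 179.9]
ee_rot: [0.978, -0.209, 0.001, -0.0]
contact_force: [0.5, 0.0, -0.4]
gripper_width: -0.2
```

move_arm([
  [-1,0,0,0,0,0,0.57],
  [-1,0,0,0,0,0,0.57],
  [-1,0,0,0,0,0,0.57],
  [-1,0,0,0,0,0,0.57],
  [-1,0,0,0,0,0,0.57],
])

```text
clock: 6.5
position: [474.2, -70.2, 179.9]
ee_rot: [0.997, 0.074, 0.001, -0.0]
contact_force: [-0.3, 0.9, 0.0]
gripper_width: 0.1
```

```bash
python3 - <<'E'
from h import *
pose=np.load("pose.npy"); s=st(); print(L(pose,s["position"]))
print(W(pose,[[-76.5-13.5,26-78,178],[-76.5-78*np.sin(.7)-13.5*np.cos(.7),26-78*np.cos(.7)+13.5*np.sin(.7),178]]))
E
```

```text
t 6.50 pos [474.2 -70.2 179.9] yawy -1.423 tilt [0.001 0.   ] F [-0.3  0.9  0. ] w 0.1 j [ 0.19  0.18 -0.42  0.   -0.97  1.53]
[-147.51257689  -30.96212557]
[[534.46205939 -81.31687615 178.        ]
 [483.52920701 -62.52965081 178.        ]]
```

move_arm([
  [-1,15,-5,-1,0,0,0],
  [-1,30,-8,-1,0,0,0],
  [-1,45,-10,-1,0,0,0],
  [-1,54,-11,-1,0,0,0],
  [-1,58,-11,-1,0,0,0],
])

```text
clock: 6.92
position: [525.4, -82.1, 177.7]
ee_rot: [0.997, 0.07, -0.009, -0.0]
contact_force: [-22.8, 3.6, 15.5]
gripper_width: -0.0
```

move_arm([
  [-1,2,0,0,0,0,0],
  [-1,5,0,0,0,0,0],
  [-1,5,0,0,0,0,0],
])

```text
clock: 7.17
position: [525.6, -82.1, 177.7]
ee_rot: [0.997, 0.07, -0.014, -0.0]
contact_force: [-26.0, 2.8, 16.9]
gripper_width: -0.0
```

```bash
python3 - <<'E'
from h import *
pose=np.load("pose.npy"); s=st(); print(L(pose,s["position"]))
a=optics.get_image("side");save(a,"s9.png",(230,240,350,370),6)
E
```

```text
t 7.17 pos [525.6 -82.1 177.7] yawy -1.430 tilt [-0.027 -0.001] F [-26.    2.8  16.9] w -0.0 j [ 0.15  0.29 -0.28 -0.   -1.03  1.56]
[-98.84760298 -51.32249117]
```

View pics/s9.png

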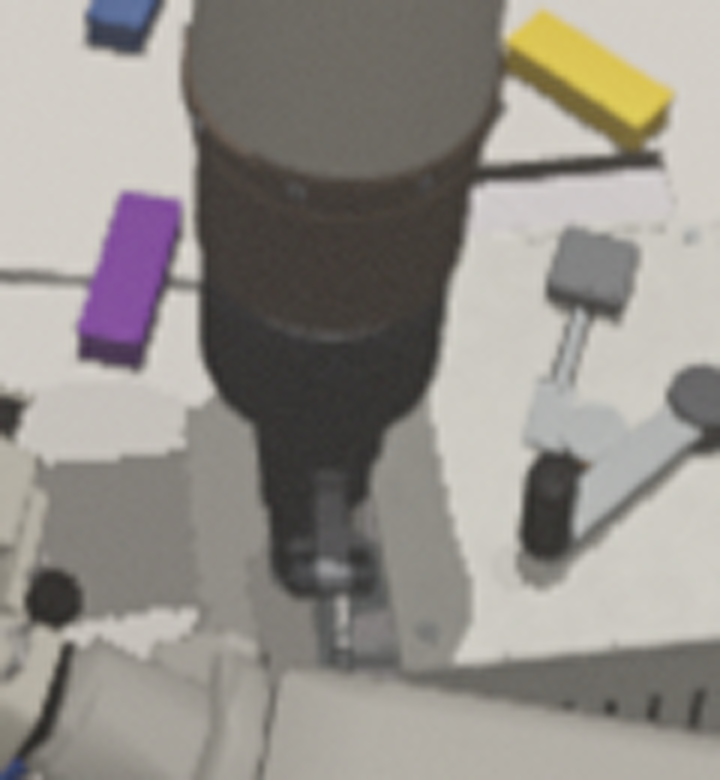

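move_arm([
  [-1,-20,-2,0,0,0,0],
  [-1,-35,-4,0,0,0,0],
  [-1,-35,-18,6,0,0,0],
  [-1,-35,-18,6,0,0,0],
])

```text
clock: 7.55
position: [502.1, -100.2, 185.9]
ee_rot: [0.997, 0.071, 0.001, 0.0]
contact_force: [0.2, -0.0, -0.1]
gripper_width: 0.2
```

```bash
python3 - <<'E'
from h import *
pose=np.load("pose.npy"); s=st(); print(L(pose,s["position"]), s["wrist_torque"])
a=optics.get_image("side");save(a,"s10.png",(230,240,350,370),6)
E
```

```text
t 7.55 pos [ 502.1 -100.2  185.9] yawy -1.429 tilt [ 0.003 -0.   ] F [ 0.2 -0.  -0.1] w 0.2 j [ 0.12  0.23 -0.34  0.   -1.    1.59]
[-125.05212928  -65.21810482] [-0.06575544 -0.10666344  0.02457293]
```

View pics/s10.png

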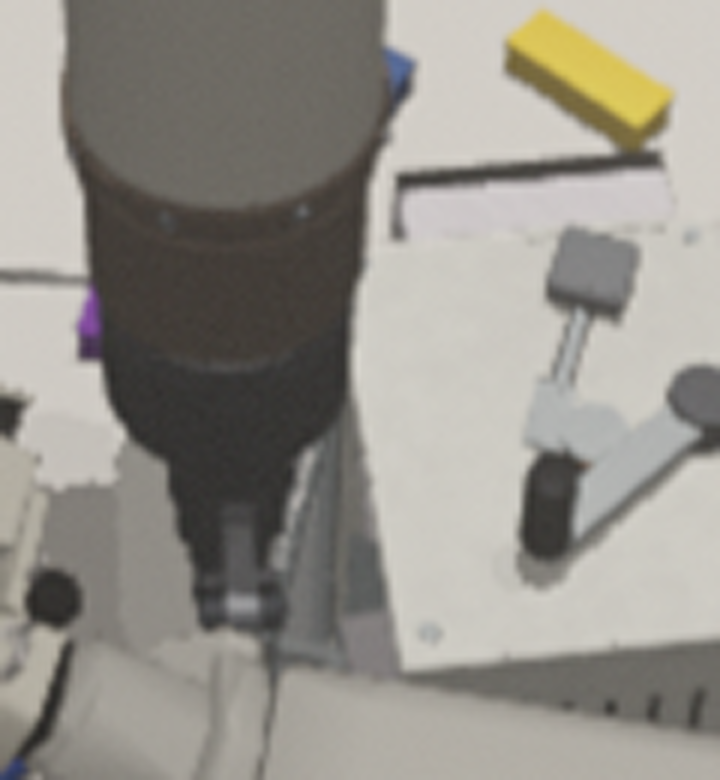

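move_arm([
  [-1,8,0,-1,0,0,0],
  [-1,14,0,-1,0,0,0],
  [-1,20,0,-1,0,0,0],
  [-1,24,0,-1,0,0,0],
  [-1,24,0,-1,0,0,0],
])

```text
clock: 8.02
position: [525.2, -99.3, 182.5]
ee_rot: [0.997, 0.071, -0.003, 0.0]
contact_force: [-4.8, 0.1, 3.2]
gripper_width: 0.0
```

move_arm([
  [-1,3,0,0,0,0,0],
  [-1,6,0,0,0,0,0],
  [-1,9,0,0,0,0,0],
  [-1,9,0,0,0,0,0],
])

```text
clock: 8.35
position: [526.4, -100.0, 181.9]
ee_rot: [0.997, 0.07, -0.012, -0.0]
contact_force: [-21.8, 2.2, 14.3]
gripper_width: -0.2
```

```bash
python3 - <<'E'
from h import *
pose=np.load("pose.npy"); s=st(); print(L(pose,s["position"]), s["wrist_torque"])
a=optics.get_image("side");save(a,"s11.png",(230,240,350,370),6)
E
```

```text
t 8.35 pos [ 526.4 -100.   181.9] yawy -1.430 tilt [-0.024 -0.001] F [-21.8   2.2  14.3] w -0.2 j [ 0.11  0.29 -0.27 -0.   -1.04  1.6 ]
[-101.09434199  -69.07445331] [ 0.487341    5.96727489 -0.08602968]
```

View pics/s11.png

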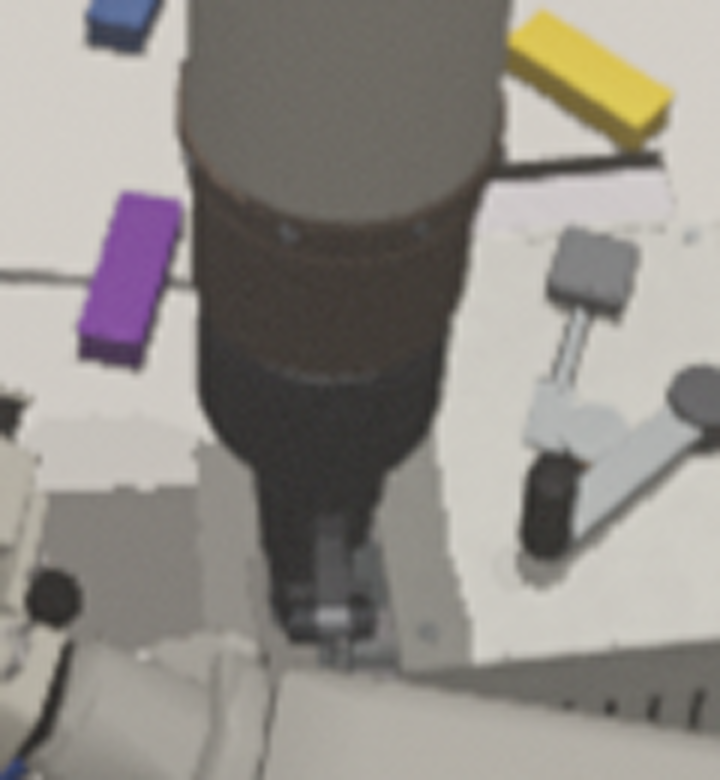

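```bash
python3 - <<'E'
from h import *
pose=np.load("pose.npy"); s=st()
a=optics.get_image("side")
im=cv2.resize(a["frame"],None,fx=10,fy=10,interpolation=cv2.INTER_CUBIC)
def dot(X,col):
    u=proj(a,X)[0]; print(u.round(1)); cv2.circle(im,tuple(((u+.5)*10).astype(int)),4,col,-1)
dot(s["position"],(0,0,255))
for q,col in((0,(0,255,0)),(.115,(255,0,0))):
    A=W(pose,[[-79,26,192],[-76.5-113*np.sin(q)-2.5*np.cos(q),26-113*np.cos(q),192]])
    u=((proj(a,A)+.5)*10).astype(int); cv2.line(im,tuple(u[0]),tuple(u[1]),col,1)
C=np.array([[73,72,194],[73,-100,194],[-73,-100,194],[-73,72,194]])
cv2.polylines(im,[((proj(a,W(pose,C))+.5)*10).astype(int).reshape(-1,1,2)],True,(0,0,255),1)
cv2.imwrite("pics/s12.png",im[2900:3550,2700:3400])
E
```

```text
t 8.40 pos [ 526.4 -100.   181.9] yawy -1.430 tilt [-0.023 -0.001] F [-19.5   1.5  13.8] w 0.1 j [ 0.11  0.29 -0.27 -0.   -1.04  1.6 ]
[279.5 341.2]
```

View pics/s12.png

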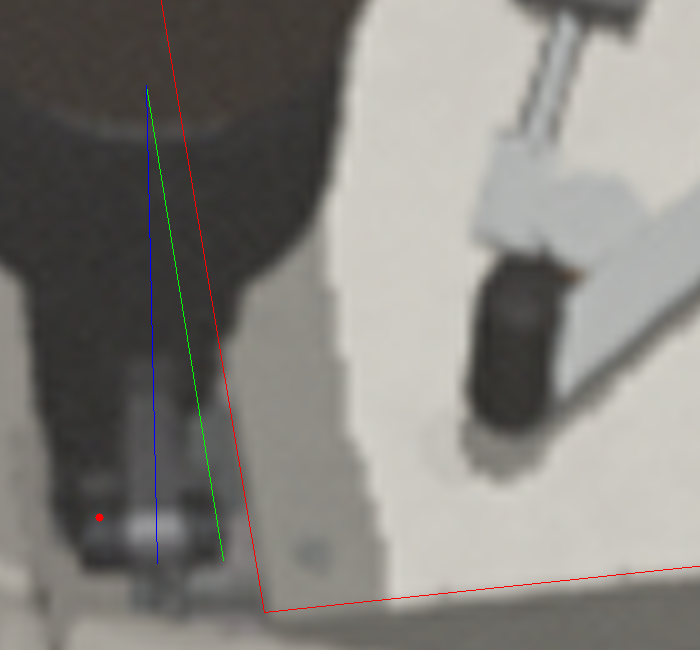

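move_arm([
  [-1,-20,0,0,0,0,0],
  [-1,-50,0,0,0,0,0],
  [-1,-60,5,-10,0,-0.12,0],
  [-1,-60,5,-20,0,-0.24,0],
  [-1,-60,10,-30,0,-0.36,0],
])

```text
clock: 8.87
position: [476.5, -91.0, 155.8]
ee_rot: [0.983, 0.069, 0.17, 0.013]
contact_force: [1.1, -0.2, 0.1]
gripper_width: -0.1
```

move_arm([
  [-1,0,0,0,0,-0.12,0],
  [-1,0,0,0,0,-0.2,0],
  [-1,0,0,0,0,-0.2,0],
])

```text
clock: 9.12
position: [471.0, -99.5, 167.3]
ee_rot: [0.965, 0.069, 0.251, 0.013]
contact_force: [-0.6, 0.5, -0.4]
gripper_width: 0.2
```

```bash
python3 - <<'E'
from h import *
pose=np.load("pose.npy"); s=st(); print(L(pose,s["position"]), s["wrist_torque"])
a=optics.get_image("side");b=optics.get_image("top")
im=cv2.resize(a["frame"],None,fx=6,fy=6,interpolation=cv2.INTER_CUBIC)
u=proj(a,s["position"])[0]; cv2.circle(im,tuple(((u+.5)*6).astype(int)),4,(0,0,255),-1)
q=.115
A=W(pose,[[-79,26,192],[-76.5-113*np.sin(q)-2.5*np.cos(q),26-113*np.cos(q),192]])
u=((proj(a,A)+.5)*6).astype(int); cv2.line(im,tuple(u[0]),tuple(u[1]),(255,0,0),1)
cv2.imwrite("pics/s13.png",im[250*6:370*6,230*6:350*6])
im=cv2.resize(b["frame"],None,fx=6,fy=6,interpolation=cv2.INTER_CUBIC)
u=proj(b,s["position"])[0]; cv2.circle(im,tuple(((u+.5)*6).astype(int)),4,(0,0,255),-1)
cv2.imwrite("pics/t13.png",im[150*6:250*6,350*6:460*6])
E
```

```text
t 9.12 pos [471.  -99.5 167.3] yawy -1.443 tilt [0.486 0.01 ] F [-0.6  0.5 -0.4] w 0.2 j [ 0.14  0.01 -0.91  0.38 -0.16  1.21]
[-155.59890886  -59.35146516] [-0.04146588  1.03510248 -0.01535278]
```

View pics/s13.png

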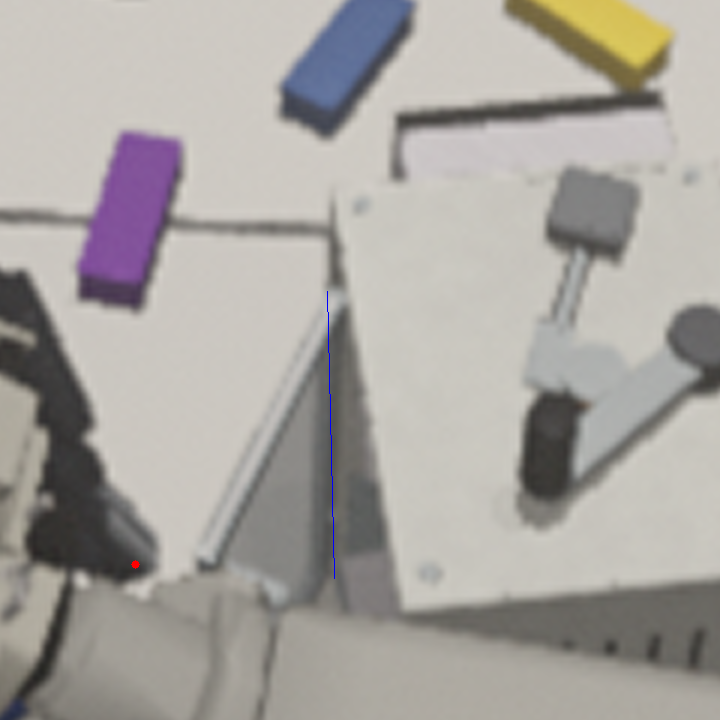

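View pics/t13.png

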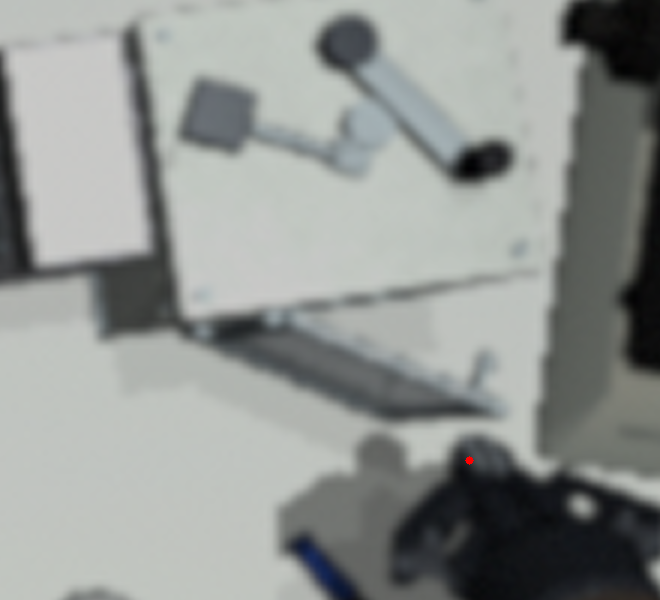

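move_arm([
  [-1,0,5,-5,0,0.1,0],
  [-1,0,10,-10,0,0.2,0],
  [-1,0,10,-10,0,0.2,0],
])

```text
clock: 9.47
position: [484.0, -85.5, 162.6]
ee_rot: [0.985, 0.072, 0.159, 0.004]
contact_force: [1.6, 0.7, 1.3]
gripper_width: 0.0
```

```bash
python3 - <<'E'
from h import *
pose=np.load("pose.npy"); s=st(); print(L(pose,s["position"]), s["wrist_torque"])
for q in (.5,.25,0,-.03): print(W(pose,[-76.5-82*np.sin(q)-13.5*np.cos(q),26-82*np.cos(q)+13.5*np.sin(q),150]).round())
E
```

```text
t 9.47 pos [484.  -85.5 162.6] yawy -1.431 tilt [0.314 0.015] F [1.6 0.7 1.3] w 0.0 j [ 0.18  0.09 -0.66  0.09 -0.5   1.46]
[-140.44885677  -47.66882845] [-0.00877195  0.35955404  0.00670482]
[[495. -75. 150.]]
[[515. -83. 150.]]
[[535. -85. 150.]]
[[538. -85. 150.]]
```

move_arm([
  [-1,12,0,-8,0,0,0],
  [-1,24,0,-10,0,0,0],
  [-1,34,0,-10,0,0,0],
  [-1,40,0,-10,0,0,0],
  [-1,44,0,-10,0,0,0],
])

```text
clock: 9.88
position: [521.9, -87.9, 149.8]
ee_rot: [0.985, 0.071, 0.157, 0.005]
contact_force: [-0.1, -0.0, -0.2]
gripper_width: 0.1
```

move_arm([
  [-1,3,0,0,0,0,0],
  [-1,6,0,0,0,0,0],
  [-1,9,0,0,0,0,0],
  [-1,9,0,0,0,0,0],
])

```text
clock: 10.22
position: [526.9, -88.5, 149.0]
ee_rot: [0.986, 0.07, 0.154, 0.005]
contact_force: [-7.2, 1.2, 3.7]
gripper_width: 0.3
```

```bash
python3 - <<'E'
from h import *
pose=np.load("pose.npy"); s=st(); print(L(pose,s["position"]), s["wrist_torque"])
a=optics.get_image("side");save(a,"s14.png",(230,240,350,370),6)
E
```

```text
t 10.22 pos [526.9 -88.5 149. ] yawy -1.434 tilt [0.304 0.012] F [-7.2  1.2  3.7] w 0.3 j [ 0.16  0.18 -0.58  0.08 -0.5   1.49]
[-98.66641417 -57.80890376] [0.20691928 2.19235572 0.07226614]
```

View pics/s14.png

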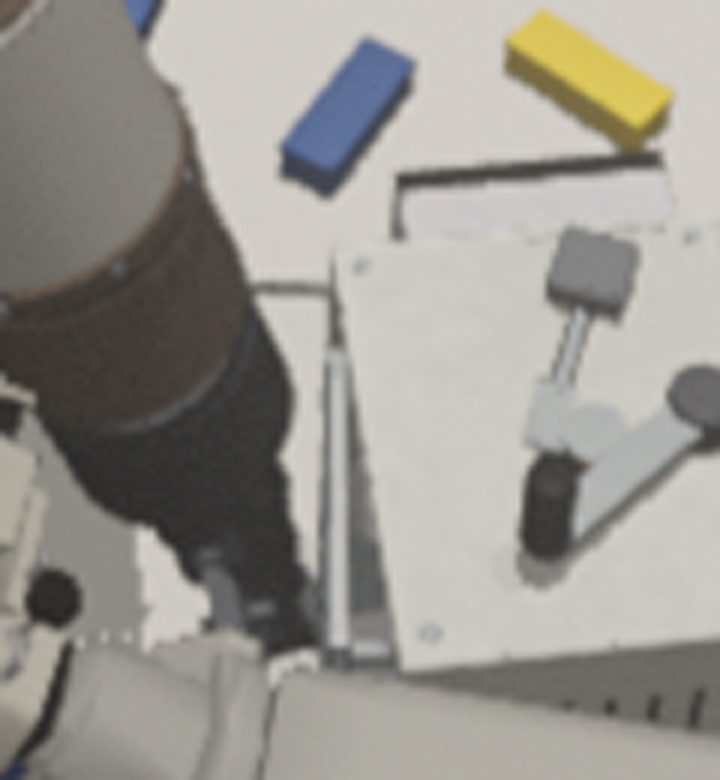

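move_arm([
  [-1,3,0,0,0,0,0],
  [-1,6,0,0,0,0,0],
  [-1,9,0,0,0,0,0],
  [-1,12,0,0,0,0,0],
  [-1,12,0,0,0,0,0],
])

```text
clock: 10.68
position: [528.3, -90.5, 145.6]
ee_rot: [0.987, 0.068, 0.143, 0.006]
contact_force: [-31.9, 1.0, 20.6]
gripper_width: 0.1
```

```bash
python3 - <<'E'
from h import *
pose=np.load("pose.npy"); s=st(); print(L(pose,s["position"]), s["wrist_torque"],s["joint_efforts"].round(1))
a=optics.get_image("side");b=optics.get_image("top")
im=cv2.resize(a["frame"],None,fx=14,fy=14,interpolation=cv2.INTER_CUBIC)
for q,c in((0,(0,255,0)),(.05,(0,255,255)),(.1,(255,0,0))):
    A=W(pose,[[-79,26,192],[-76.5-113*np.sin(q)-2.5*np.cos(q),26-113*np.cos(q),192]])
    u=((proj(a,A)+.5)*14).astype(int); cv2.line(im,tuple(u[0]),tuple(u[1]),c,1)
cv2.imwrite("pics/s15.png",im[316*14:356*14,262*14:312*14])
save(b,"t15.png",(340,130,470,250),6)
E
```

```text
t 10.68 pos [528.3 -90.5 145.6] yawy -1.437 tilt [0.283 0.008] F [-31.9   1.   20.6] w 0.1 j [ 0.15  0.2  -0.56  0.07 -0.53  1.5 ]
[-97.65583912 -60.04190366] [0.34379969 7.54937857 0.14642331] [  2.3 -15.8  25.1   5.3   7.3   0. ]
```

View pics/s15.png

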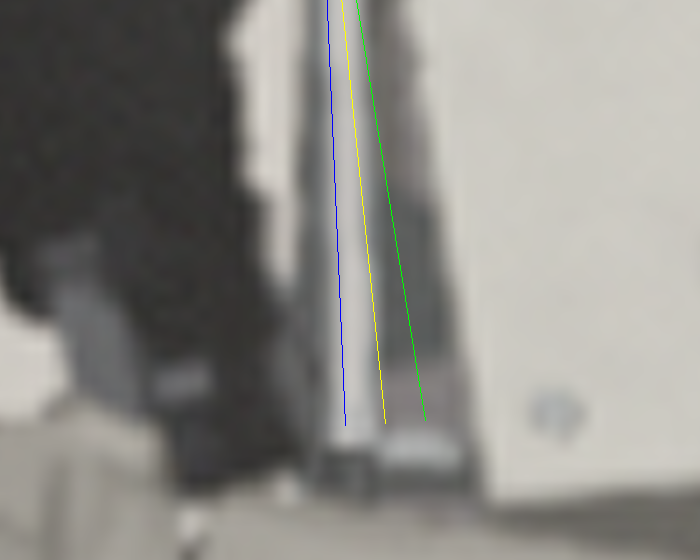

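View pics/t15.png

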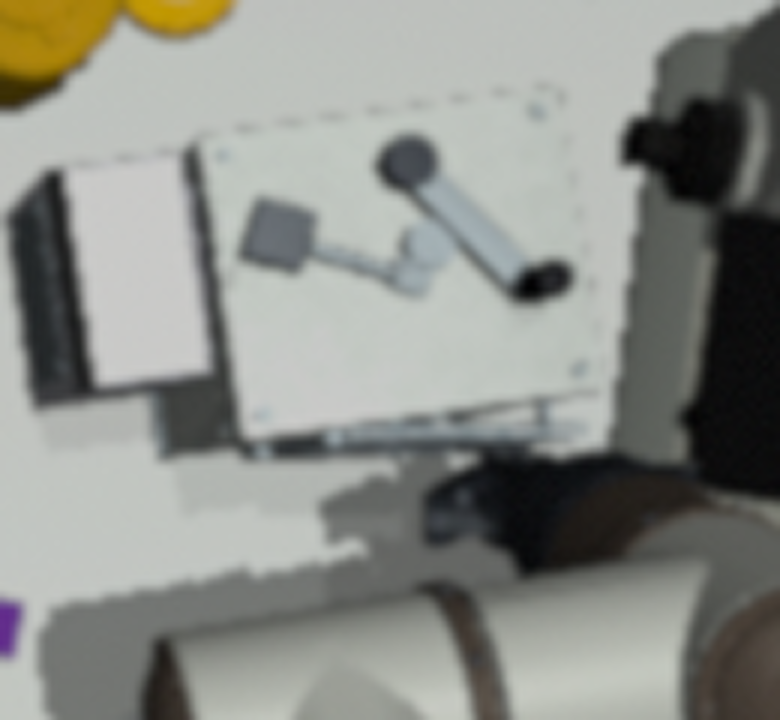

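move_arm([
  [-1,-25,0,0,0,0,0],
  [-1,-60,0,0,0,0,0],
  [-1,-90,20,10,0,0,0],
  [-1,-100,60,10,0,0.1,0],
  [-1,-100,90,10,0,0.2,0],
])

```text
clock: 11.2
position: [434.9, 1.0, 159.8]
ee_rot: [0.996, 0.071, 0.055, -0.002]
contact_force: [2.5, -0.3, 1.6]
gripper_width: -0.1
```

```bash
python3 - <<'E'
from h import *
st()
a=optics.get_image("side");b=optics.get_image("top")
save(a,"s16.png",(255,285,315,355),10);save(b,"t16.png",(375,170,445,240),10)
E
```

```text
t 11.20 pos [434.9   1.  159.8] yawy -1.429 tilt [0.108 0.011] F [ 2.5 -0.3  1.6] w -0.1 j [ 0.4   0.08 -0.63  0.05 -0.76  1.28]
```

View pics/s16.png

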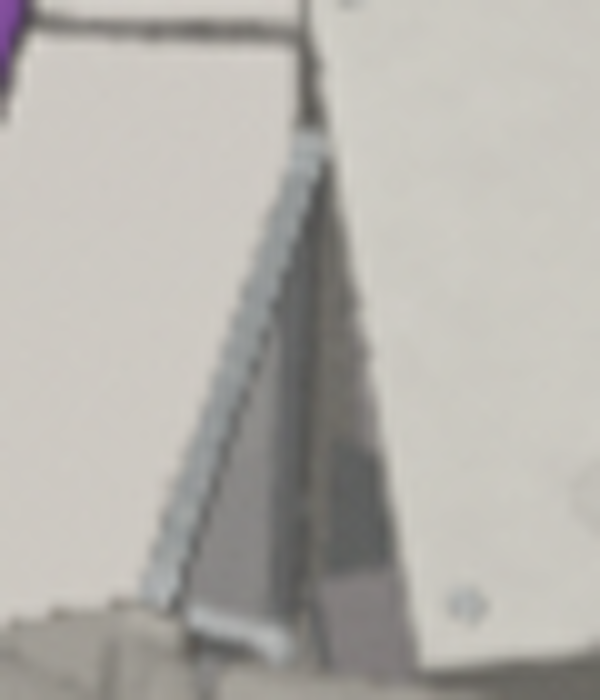

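View pics/t16.png

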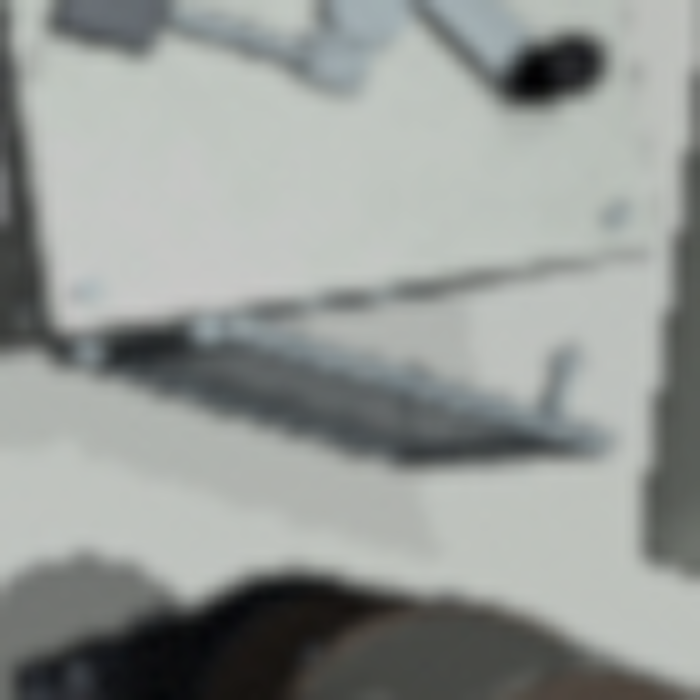

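move_arm([
  [-1,0,-35,0,0,-0.07,0],
  [-1,10,-70,0,0,-0.14,0],
  [-1,20,-105,0,0,-0.2,0],
  [-1,35,-108,-5,0,-0.2,0],
  [-1,45,-108,-10,0,-0.2,0],
])

```text
clock: 11.72
position: [486.7, -109.0, 150.9]
ee_rot: [0.985, 0.069, 0.157, 0.006]
contact_force: [-9.2, -24.7, 20.6]
gripper_width: 0.0
```

```bash
python3 - <<'E'
from h import *
pose=np.load("pose.npy"); s=st(); print(L(pose,s["position"]))
a=optics.get_image("side");save(a,"s17.png",(230,240,350,370),6)
E
```

```text
t 11.72 pos [ 486.7 -109.   150.9] yawy -1.436 tilt [0.311 0.009] F [ -9.2 -24.7  20.6] w 0.0 j [ 0.12  0.12 -0.65  0.06 -0.48  1.54]
[-141.71238961  -71.26791673]
```

View pics/s17.png

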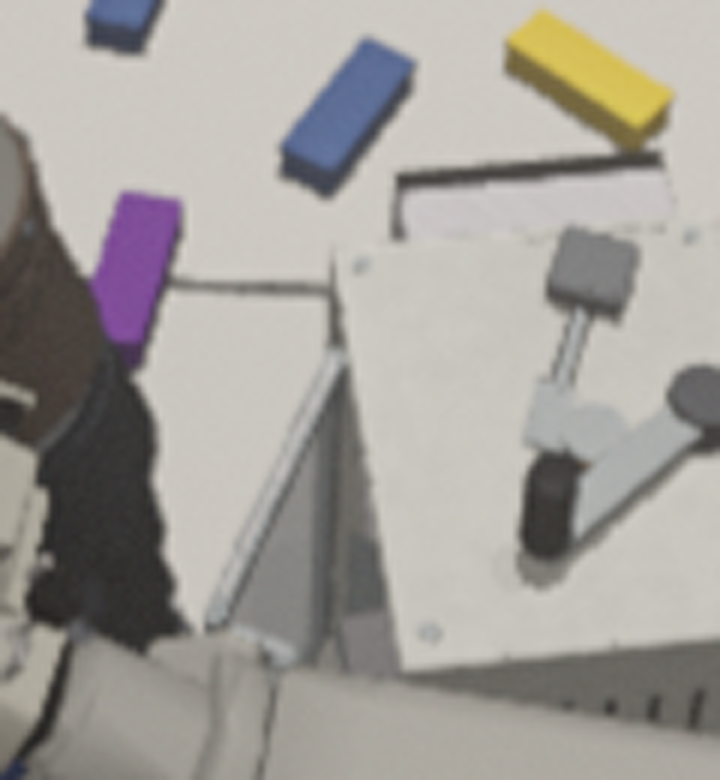

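move_arm([
  [-1,0,0,0,0,0,0],
  [-1,0,0,0,0,0,0],
])

```text
clock: 11.93
position: [485.7, -108.3, 150.4]
ee_rot: [0.985, 0.07, 0.155, 0.007]
contact_force: [-5.6, -14.8, 8.2]
gripper_width: 0.1
```

move_arm([
  [-1,0,0,0,0,0,0],
  [-1,0,0,0,0,0,0],
  [-1,0,0,0,0,0,0],
])

```text
clock: 12.18
position: [485.3, -108.1, 150.4]
ee_rot: [0.985, 0.07, 0.155, 0.007]
contact_force: [-6.6, -14.7, 8.5]
gripper_width: 0.0
```

```bash
python3 - <<'E'
from h import *
s=st(); print(s["wrist_torque"])
b=optics.get_image("top");save(b,"t17.png",(340,130,480,270),5); print(nets.tip_of("jar",b))
E
```

```text
t 12.18 pos [ 485.3 -108.1  150.4] yawy -1.434 tilt [0.307 0.009] F [ -6.6 -14.7   8.5] w 0.0 j [ 0.13  0.12 -0.65  0.06 -0.49  1.54]
[-4.1797905   1.42565967 -1.47471875]
[{'uv': [363.9, 255.4], 'conf': 0.75}, {'uv': [419.2, 213.2], 'conf': 0.63}]
```

View pics/t17.png

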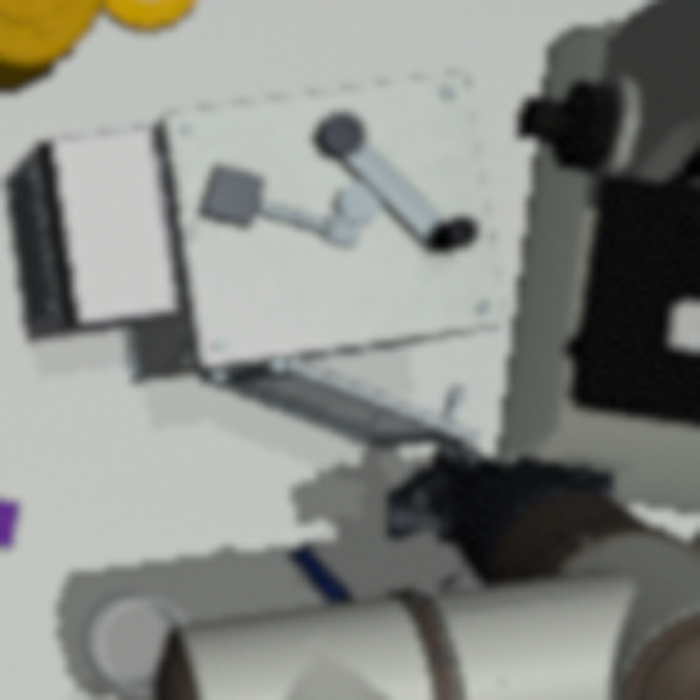

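move_arm([
  [-1,-20,0,0,0,0,0],
  [-1,-40,0,0,0,0,0],
  [-1,-40,0,0,0,0,0],
])

```text
clock: 12.53
position: [443.3, -106.0, 149.1]
ee_rot: [0.985, 0.07, 0.156, 0.005]
contact_force: [0.1, -0.5, -1.0]
gripper_width: -0.0
```

```bash
python3 - <<'E'
from h import *
s=st(); print(s["wrist_torque"])
a=optics.get_image("side");b=optics.get_image("top");save(a,"s18.png",(190,240,350,400),5);save(b,"t18.png",(340,130,480,270),5); print(nets.tip_of("jar",b))
st()
E
```

```text
t 12.53 pos [ 443.3 -106.   149.1] yawy -1.433 tilt [0.308 0.013] F [ 0.1 -0.5 -1. ] w -0.0 j [ 0.14  0.05 -0.74  0.07 -0.47  1.51]
[-0.02333995  0.62301845 -0.00500552]
[{'uv': [364.8, 253.3], 'conf': 0.58}]
t 12.68 pos [ 447.7 -105.5  150.5] yawy -1.432 tilt [0.312 0.013] F [ 0.1  0.7 -0.3] w -0.4 j [ 0.14  0.05 -0.74  0.07 -0.47  1.51]
```

View pics/s18.png

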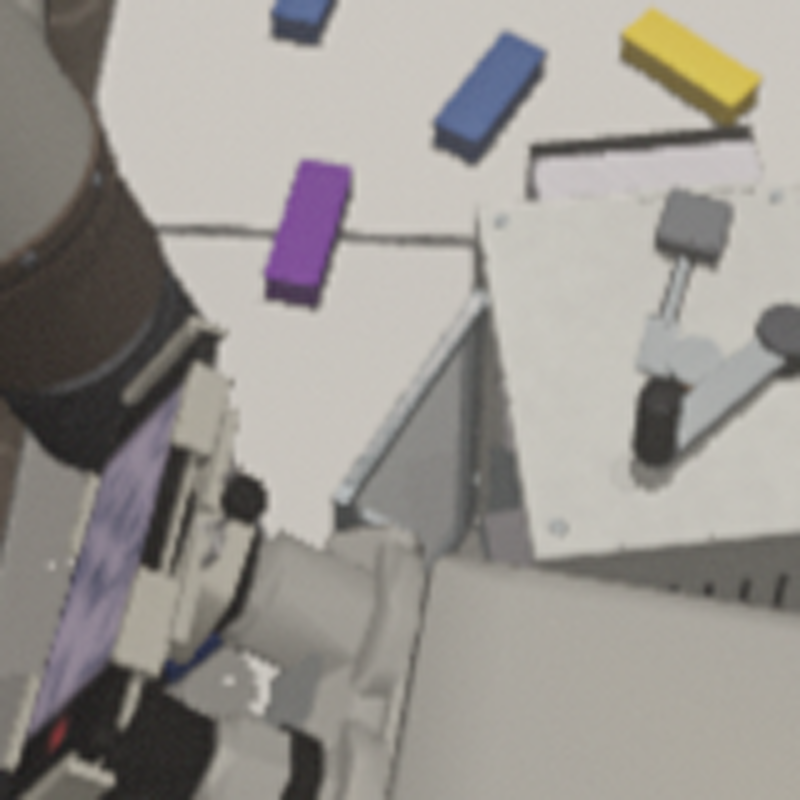

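View pics/t18.png

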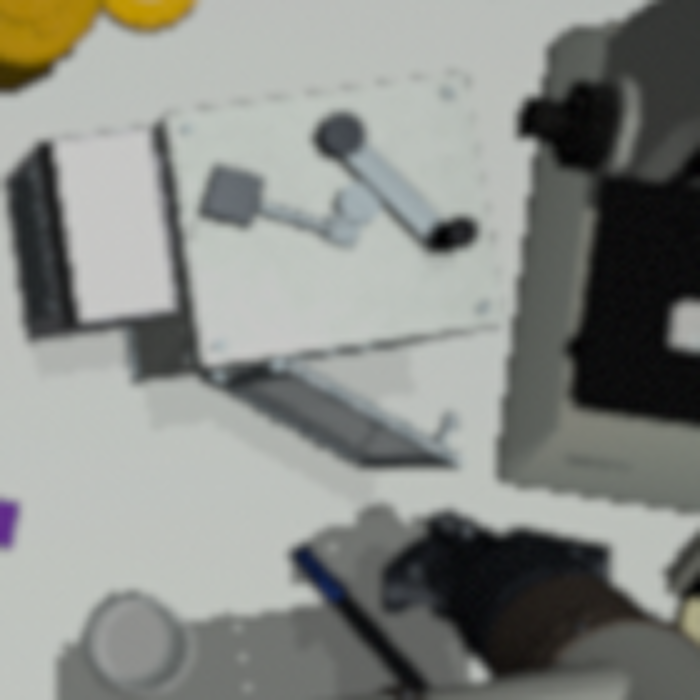

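move_arm([
  [-1,0,20,0,0,0,0],
  [-1,10,40,0,0,0,0],
  [-1,30,38,0,0,0,0],
  [-1,50,25,0,0,0,0],
  [-1,65,12,0,0,0,0],
])

```text
clock: 13.1
position: [514.4, -92.8, 150.1]
ee_rot: [0.985, 0.072, 0.158, 0.005]
contact_force: [0.1, -0.7, 0.6]
gripper_width: -0.3
```

move_arm([
  [-1,8,-7,0,0,0,0],
  [-1,14,-11,0,0,0,0],
  [-1,20,-11,0,0,0,0],
  [-1,24,-11,2,0,0,0],
])

```text
clock: 13.43
position: [528.4, -106.0, 148.0]
ee_rot: [0.987, 0.069, 0.147, 0.005]
contact_force: [-20.5, 1.2, 5.3]
gripper_width: 0.1
```

```bash
python3 - <<'E'
from h import *
pose=np.load("pose.npy"); s=st(); print(L(pose,s["position"]),s["wrist_torque"])
E
```

```text
t 13.43 pos [ 528.4 -106.   148. ] yawy -1.435 tilt [0.291 0.011] F [-20.5   1.2   5.3] w 0.1 j [ 0.12  0.2  -0.55  0.05 -0.53  1.56]
[-100.08573912  -75.289912  ] [0.28894539 5.51184656 0.17532083]
```

move_arm([
  [-1,5,0,1,0,0,0],
  [-1,10,0,2,0,0,0],
  [-1,14,0,3,0,0,0],
])

```text
clock: 13.68
position: [541.3, -105.5, 151.0]
ee_rot: [0.987, 0.07, 0.148, 0.005]
contact_force: [2.1, 1.6, -0.3]
gripper_width: -0.1
```

move_arm([
  [-1,-20,0,0,0,0,0],
  [-1,-60,10,10,0,0.1,0],
  [-1,-80,40,40,0,0.2,0],
  [-1,-80,80,80,0,0.3,0],
  [-1,-80,100,80,0,0.3,0],
])

```text
clock: 14.1
position: [472.4, -4.7, 237.8]
ee_rot: [0.997, 0.07, 0.009, -0.005]
contact_force: [2.9, 0.1, 0.2]
gripper_width: 0.1
```

```bash
python3 - <<'E'
from h import *
pose=np.load("pose.npy"); s=st(); print(L(pose,s["position"]),s["wrist_torque"])
a=optics.get_image("side");b=optics.get_image("top");save(a,"s19.png",(210,220,370,370),5);save(b,"t19.png",(340,130,480,270),5)
E
```

```text
t 14.10 pos [472.4  -4.7 237.8] yawy -1.431 tilt [0.018 0.012] F [2.9 0.1 0.2] w 0.1 j [ 0.33  0.11 -0.35 -0.01 -1.09  1.38]
[-138.351301     33.91232609] [-0.01499848 -0.29284626 -0.01442253]
```

View pics/s19.png

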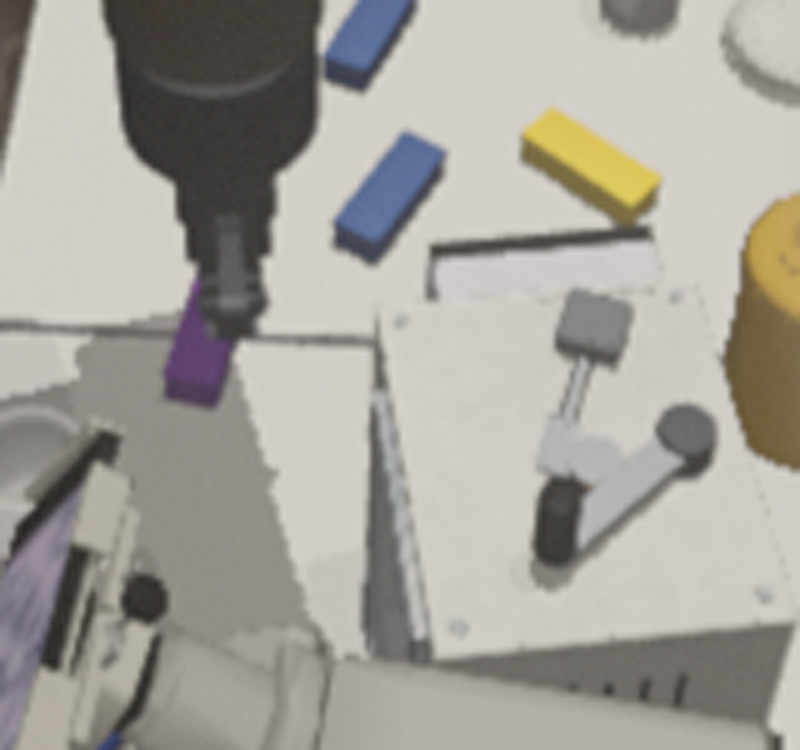

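View pics/t19.png

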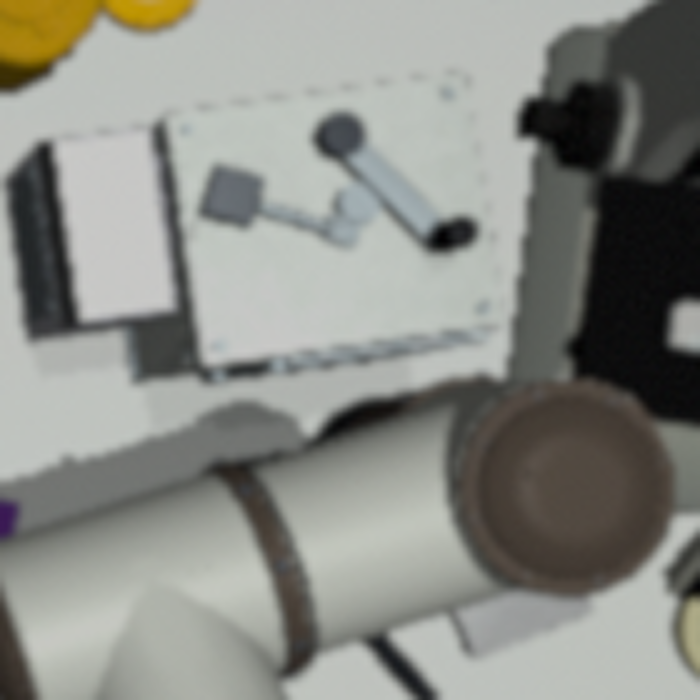

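```bash
cat >> h.py <<'E'
def blues(p,z=22,amin=60):
    hsv=cv2.cvtColor(p["frame"],cv2.COLOR_BGR2HSV)
    m=cv2.inRange(hsv,(105,90,50),(125,255,255)); k,l,stt,c=cv2.connectedComponentsWithStats(m); out=[]
    for i in range(1,k):
        if stt[i,4]<amin: continue
        pts=np.argwhere(l==i)[:,::-1].astype(float)
        X=np.array([onz(p,u,z)[:2] for u in pts]); cen=X.mean(0); 
        if not(300<cen[0]<900 and -300<cen[1]<750): continue
        w,v=np.linalg.eigh(np.cov((X-cen).T)); d=v[:,1]; d=d if d[1]>0 else -d
        out.append((cen,np.arctan2(-d[0],d[1]),np.sqrt(12*w).round(),c[i].round(1)))
    return out
E
python3 - <<'E'
from h import *
b=optics.get_image("top"); a=optics.get_image("side")
pose=np.load("pose.npy")
for p in (b,a):
  for cen,th,sz,u in blues(p):
    g=cen+28*np.array([-np.sin(th),np.cos(th)])
    print(u,cen.round(1),"yaw %.3f"%th,sz,"grasp",g.round(1),"yawy",round(th-np.pi,3))
for y in(155,94): print(y,W(pose,[19,y,153]).round(1))
st()
E
```

```text
[299.3 202. ] [539.2 265.6] yaw -0.489 [26. 77.] grasp [552.3 290.3] yawy -3.631
[258.2 205.5] [524.1 398. ] yaw -0.399 [25. 77.] grasp [535.  423.8] yawy -3.541
[272.5 234.5] [431.8 349.3] yaw -0.240 [26. 76.] grasp [438.5 376.5] yawy -3.381
[283.7 224.4] [522.3 392.9] yaw -0.374 [27. 75.] grasp [532.5 419. ] yawy -3.516
[287.5 257.4] [537.8 260.6] yaw -0.487 [26. 77.] grasp [550.9 285.3] yawy -3.629
155 [[607.3 141.  153. ]]
94 [[617.5  80.9 153. ]]
t 14.30 pos [470.   -4.2 234.8] yawy -1.427 tilt [0.016 0.013] F [-0.3  0.7 -0.5] w 0.3 j [ 0.33  0.11 -0.36 -0.01 -1.09  1.39]
```

move_arm([
  [-0.2,0,20,0,-0.013,0.016,0],
  [-0.2,0,60,0,-0.013,0.016,-0.12],
  [-0.2,10,95,0,-0.013,0.016,-0.24],
  [-0.2,20,130,0,-0.013,0.016,-0.36],
  [-0.2,30,165,0,-0.013,0.016,-0.48],
])

```text
clock: 14.72
position: [499.3, 159.8, 233.5]
ee_rot: [0.985, -0.171, -0.0, 0.003]
contact_force: [0.3, -0.9, -0.3]
gripper_width: 34.2
```

move_arm([
  [0.3,15,40,0,0,0,-0.12],
  [0.3,30,80,0,0,0,-0.24],
  [0.3,40,110,0,0,0,-0.36],
  [0.3,50,128,0,0,0,-0.48],
  [0.3,50,128,0,0,0,-0.6],
])

```text
clock: 15.13
position: [550.9, 289.7, 231.5]
ee_rot: [0.891, -0.453, -0.0, 0.004]
contact_force: [-0.9, -0.2, 0.0]
gripper_width: 55.3
```

move_arm([
  [0.3,0,0,0,0,0,-0.12],
  [0.3,0,0,0,0,0,-0.24],
  [0.3,0,0,0,0,0,-0.36],
  [0.3,0,0,-40,0,0,-0.48],
  [0.3,0,0,-80,0,0,-0.6],
])

```text
clock: 15.55
position: [551.1, 287.1, 155.0]
ee_rot: [0.717, -0.697, -0.0, -0.0]
contact_force: [-0.4, 0.3, -1.5]
gripper_width: 55.2
```

move_arm([
  [0.3,0,0,-30,0,0,-0.12],
  [0.3,0,0,-60,0,0,-0.24],
  [0.3,0,0,-80,0,0,-0.36],
  [0.3,0,0,-80,0,0,-0.48],
  [0.3,0,0,-80,0,0,-0.52],
])

```text
clock: 15.97
position: [548.3, 284.7, 70.8]
ee_rot: [-0.514, 0.858, 0.001, -0.006]
contact_force: [0.3, 0.6, 0.4]
gripper_width: 55.8
```

```bash
python3 - <<'E'
from h import *
st()
b=optics.get_image("top");a=optics.get_image("side"); save(a,"s20.png",(240,180,360,300),6)
for p in (b,a):
  for cen,th,sz,u in blues(p):
    g=cen+28*np.array([-np.sin(th),np.cos(th)])
    print(u,cen.round(1),"yaw %.3f"%th,sz,"grasp",g.round(1),"yawy",round(th-np.pi,3))
E
```

```text
t 15.97 pos [548.3 284.7  70.8] yawy 2.650 tilt [-0.01  -0.005] F [0.3 0.6 0.4] w 55.8 j [ 0.74  0.53 -0.2  -0.   -0.86 -1.23]
[278.2 236. ] [427.6 330.6] yaw -0.306 [24. 39.] grasp [436.  357.3] yawy -3.447
```

View pics/s20.png

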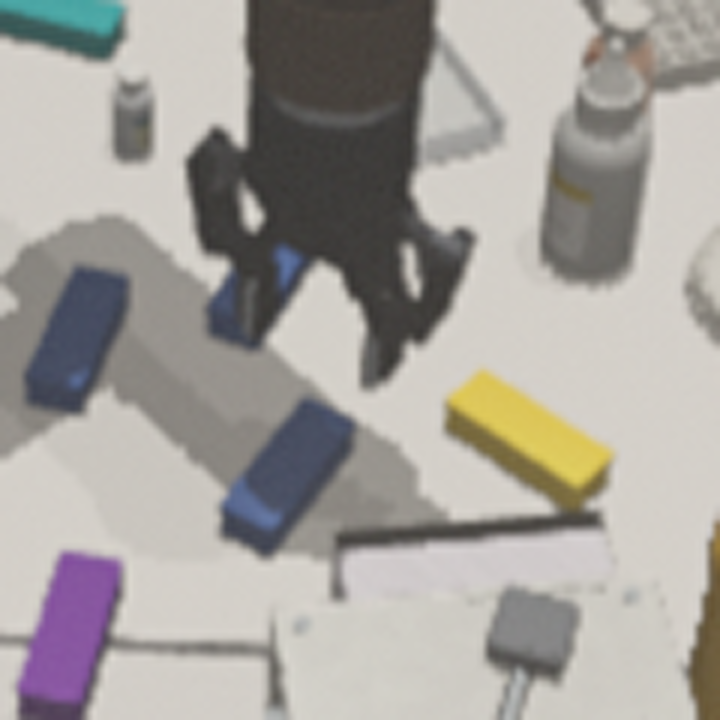

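move_arm([
  [0.3,1,1,-30,0,0,0],
  [0.3,1,1,-50,0,0,0],
  [0.3,1,1,-60,0,0,0],
  [0.3,1,1,-60,0,0,0],
])

```text
clock: 16.4
position: [549.1, 286.5, 11.6]
ee_rot: [-0.516, 0.856, 0.001, -0.005]
contact_force: [-0.1, -0.1, -0.4]
gripper_width: 55.3
```

```bash
python3 - <<'E'
from h import *
st()
a=optics.get_image("side"); save(a,"s21.png",(240,180,360,300),6)
E
```

```text
t 16.40 pos [549.1 286.5  11.6] yawy 2.656 tilt [-0.009 -0.004] F [-0.1 -0.1 -0.4] w 55.3 j [ 0.74  0.61 -0.24 -0.01 -0.74 -1.22]
```

View pics/s21.png

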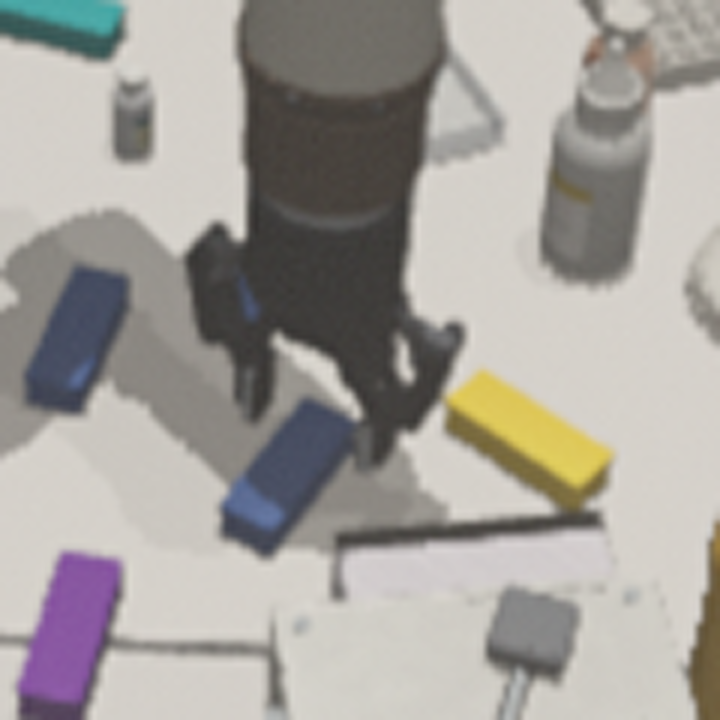

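move_arm([
  [0.3,1,1,-7,0.004,-0.009,0],
  [0.3,1,1,-8,0.004,-0.009,0],
  [-1,1,1,-8,0.004,-0.009,0],
  [-1,1,1,-8,0.004,-0.009,0],
  [-1,1,1,-8,0.004,-0.009,0],
])

```text
clock: 16.87
position: [552.4, 290.1, 7.9]
ee_rot: [-0.517, 0.856, 0.001, 0.004]
contact_force: [0.2, 0.8, -0.5]
gripper_width: 29.6
```

move_arm([
  [-1,0,0,0,0,0,0],
  [-1,0,0,0,0,0,0],
])

```text
clock: 17.03
position: [552.3, 290.1, 7.9]
ee_rot: [-0.517, 0.856, 0.001, 0.004]
contact_force: [-1.5, -0.2, 5.8]
gripper_width: 29.4
```

move_arm([
  [-1,0,0,40,0,0,0],
  [-1,0,0,80,0,0,0],
  [-1,0,0,120,0,0,0.1],
  [-1,0,0,160,0,0,0.22],
  [-1,0,0,180,0,0,0.34],
])

```text
clock: 17.45
position: [553.2, 290.4, 192.3]
ee_rot: [-0.657, 0.754, 0.001, 0.007]
contact_force: [0.7, 0.1, -0.0]
gripper_width: 29.2
```

move_arm([
  [-1,10,-20,0,0,0,0.12],
  [-1,20,-50,0,0,0,0.24],
  [-1,35,-90,0,0,0,0.32],
  [-1,50,-125,0,0,0,0.32],
  [-1,54,-140,0,0,0,0.32],
])

```text
clock: 17.87
position: [606.3, 145.7, 186.0]
ee_rot: [0.765, -0.644, -0.002, -0.002]
contact_force: [-0.2, 0.5, -0.7]
gripper_width: 29.5
```

```bash
python3 - <<'E'
from h import *
s=st(); pose=np.load("pose.npy"); print(L(pose,s["position"]), W(pose,[[19,160,0],[19,94,0]]))
a=optics.get_image("side"); save(a,"s22.png",(260,180,400,320),5)
b=optics.get_image("top"); save(b,"t22.png",(310,120,450,230),5)
E
```

```text
t 17.87 pos [606.3 145.7 186. ] yawy -2.970 tilt [-0.     0.005] F [-0.2  0.5 -0.7] w 29.5 j [ 0.49  0.41 -0.06 -0.01 -1.09 -0.32]
[ 18.75391527 159.8528555 ] [[606.47876725 145.92439164   0.        ]
 [617.51468285  80.85359507   0.        ]]
```

View pics/s22.png

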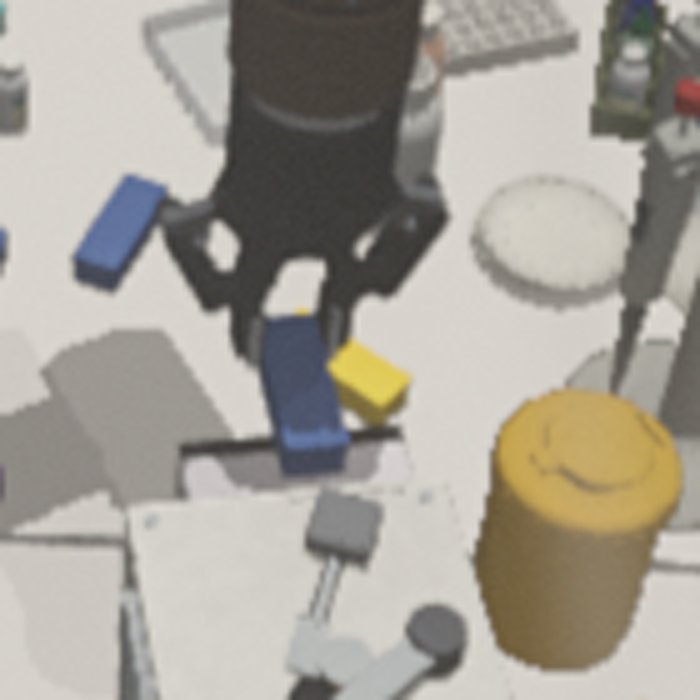

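View pics/t22.png

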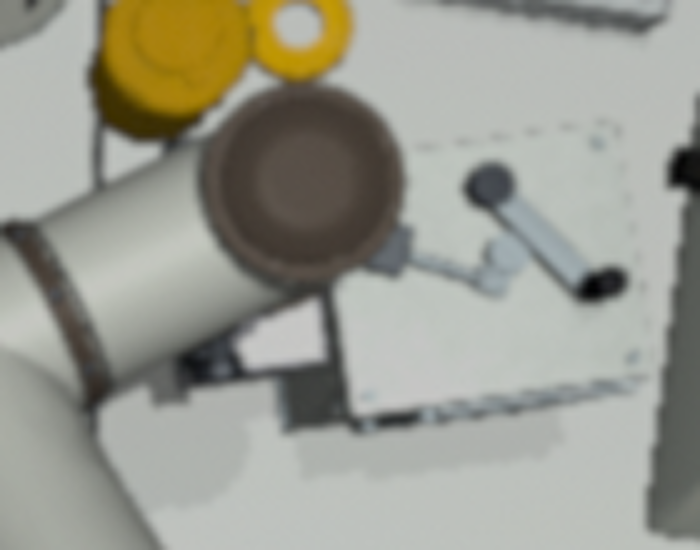

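move_arm([
  [-1,0,0,-12,0,0,0],
  [-1,0,0,-24,0,0,0],
  [-1,0,0,-25,0,0,0],
  [-1,1,-8,-25,0,0,0],
  [-1,3,-16,-25,0,0,0],
])

```text
clock: 18.38
position: [608.5, 133.9, 161.9]
ee_rot: [0.767, -0.642, -0.001, -0.003]
contact_force: [0.3, -0.0, -1.6]
gripper_width: 29.5
```

move_arm([
  [-1,1,-8,0,0,0,0],
  [-1,3,-16,0,0,0,0],
  [-1,4,-24,0,0,0,0],
  [-1,5,-32,0,0,0,0],
  [-1,5,-32,0,0,0,0],
])

```text
clock: 18.8
position: [613.5, 99.7, 161.5]
ee_rot: [0.766, -0.643, -0.002, -0.002]
contact_force: [-0.4, 0.6, -1.5]
gripper_width: 29.6
```

```bash
python3 - <<'E'
from h import *
s=st(); pose=np.load("pose.npy"); print(L(pose,s["position"]))
a=optics.get_image("side"); save(a,"s23.png",(260,180,400,320),5)
E
```

```text
t 18.80 pos [613.5  99.7 161.5] yawy -2.968 tilt [0.    0.006] F [-0.4  0.6 -1.5] w 29.6 j [ 0.42  0.43 -0.1  -0.01 -1.04 -0.24]
[ 18.22016499 113.21291098]
```

View pics/s23.png

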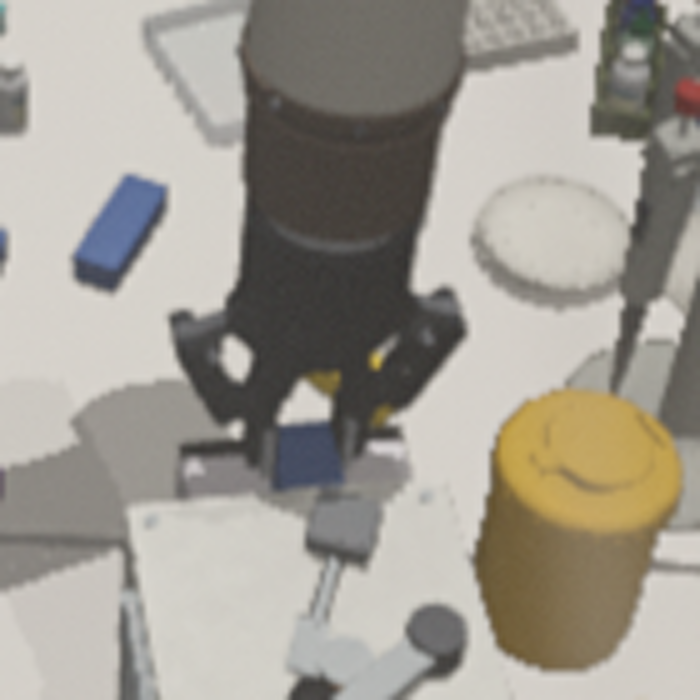

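move_arm([
  [-1,1,-7,0,0,0,0],
  [-1,2,-13,0,0,0,0],
  [-1,3,-17,0,0,0,0],
  [-1,3,-17,-2,0,0,0],
  [-1,3,-17,-2,0,0,0],
])

```text
clock: 19.27
position: [616.4, 84.1, 159.1]
ee_rot: [0.766, -0.643, -0.002, -0.002]
contact_force: [-0.1, 1.8, -1.5]
gripper_width: 29.4
```

```bash
python3 - <<'E'
from h import *
s=st(); pose=np.load("pose.npy"); print(L(pose,s["position"]))
a=optics.get_image("side"); save(a,"s24.png",(290,230,370,300),9)
E
```

```text
t 19.27 pos [616.4  84.1 159.1] yawy -2.967 tilt [0.    0.006] F [-0.1  1.8 -1.5] w 29.4 j [ 0.39  0.44 -0.1  -0.01 -1.03 -0.22]
[18.48055949 97.34027025]
```

View pics/s24.png

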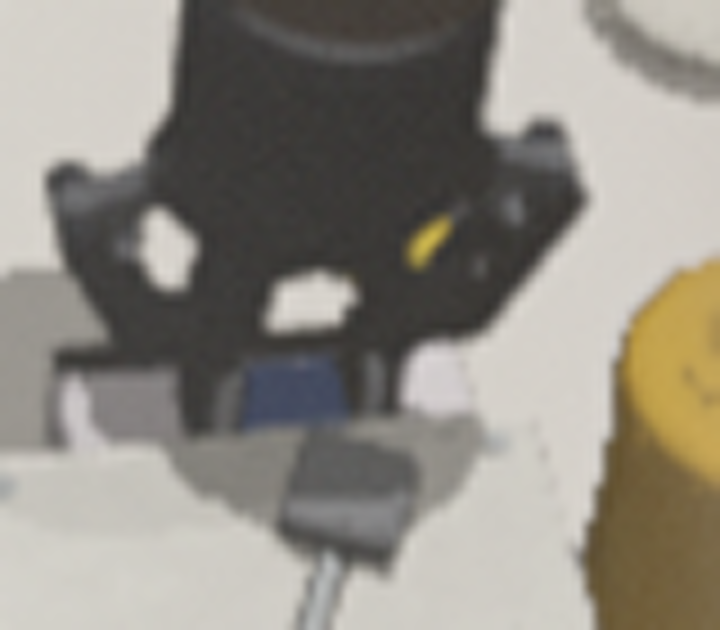

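move_arm([
  [-1,0,-2,0,0,0,0],
  [-1,1,-4,0,0,0,0],
  [-1,1,-6,0,0,0,0],
  [-1,1,-6,-1,0,0,0],
])

```text
clock: 19.65
position: [617.8, 78.3, 158.8]
ee_rot: [0.766, -0.643, -0.001, -0.003]
contact_force: [-0.5, 0.9, -1.8]
gripper_width: 29.5
```

move_arm([
  [0.0,0,0,0,0,0,0],
  [0.0,0,0,0,0,0,0],
  [0.0,0,0,0,0,0,0],
  [0.0,0,0,0,0,0,0],
])

```text
clock: 19.98
position: [617.8, 78.6, 158.9]
ee_rot: [0.766, -0.643, -0.001, -0.003]
contact_force: [0.0, -0.1, 0.1]
gripper_width: 42.7
```

```bash
python3 - <<'E'
from h import *
s=st(); pose=np.load("pose.npy"); print(L(pose,s["position"]))
a=optics.get_image("side"); save(a,"s25.png",(290,230,370,300),9)
E
```

```text
t 19.98 pos [617.8  78.6 158.9] yawy -2.966 tilt [0.002 0.006] F [ 0.  -0.1  0.1] w 42.7 j [ 0.38  0.44 -0.1  -0.01 -1.03 -0.21]
[18.91608675 91.71352331]
```

View pics/s25.png

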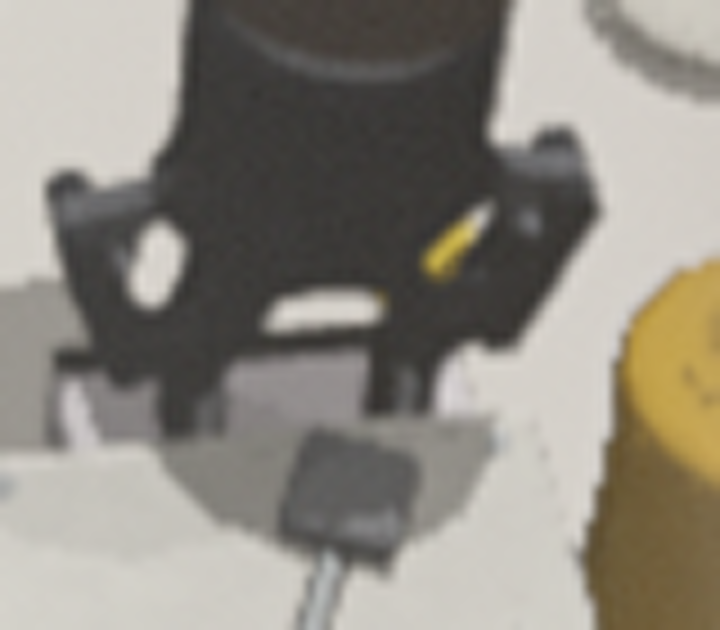

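move_arm([
  [0.3,-3,20,2,0,0,0],
  [0.3,-7,40,20,0,0,0],
  [0.3,-15,80,50,0,0,-0.1],
  [0.3,-30,120,60,0,0,-0.22],
  [0.3,-50,160,60,0,0,-0.34],
])

```text
clock: 20.45
position: [575.8, 226.4, 221.2]
ee_rot: [-0.646, 0.763, 0.0, 0.006]
contact_force: [-0.3, 1.4, 0.1]
gripper_width: 55.4
```

```bash
python3 - <<'E'
from h import *
st()
b=optics.get_image("top");a=optics.get_image("side"); save(a,"s26.png",(200,180,400,350),4)
for p in (b,a):
  for cen,th,sz,u in blues(p):
    g=cen+28*np.array([-np.sin(th),np.cos(th)])
    print(u,cen.round(1),"yaw %.3f"%th,sz,"grasp",g.round(1),"yawy",round(th-np.pi,3))
E
```

```text
t 20.45 pos [575.8 226.4 221.2] yawy 2.975 tilt [0.009 0.008] F [-0.3  1.4  0.1] w 55.4 j [ 0.64  0.38 -0.03 -0.   -1.15 -0.8 ]
[284.2 223.8] [523.9 395.7] yaw -0.342 [26. 70.] grasp [533.3 422.1] yawy -3.484
```

View pics/s26.png

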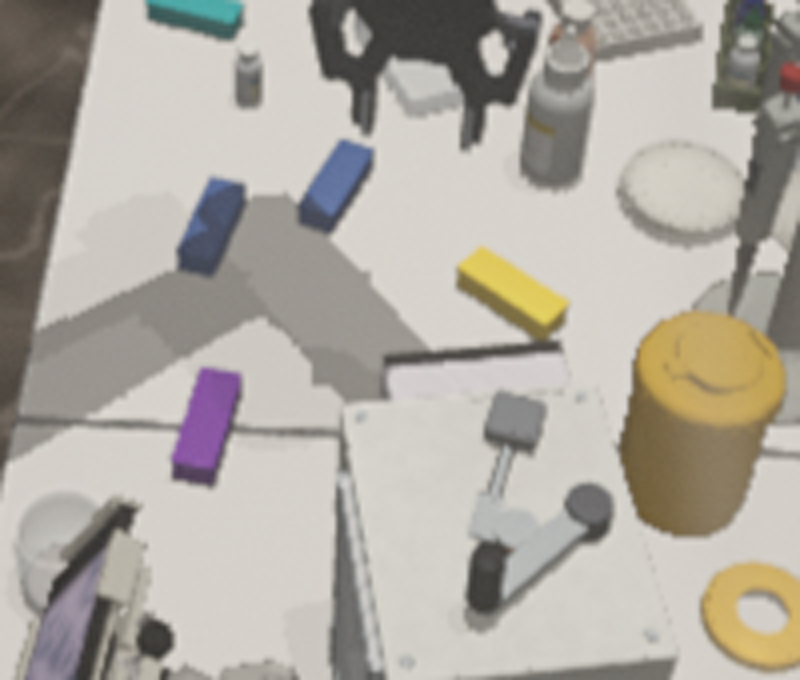

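move_arm([
  [0.3,-8,40,0,-0.008,0.009,-0.12],
  [0.3,-16,80,0,-0.008,0.009,-0.233],
  [0.3,-25,120,-20,-0.008,0.009,-0.233],
  [0.3,-34,160,-40,-0.008,0.009,-0.233],
  [0.3,-41,196,-60,-0.008,0.009,-0.233],
])

```text
clock: 20.97
position: [534.2, 415.3, 161.5]
ee_rot: [-0.556, 0.831, 0.001, -0.002]
contact_force: [1.5, 0.5, -0.4]
gripper_width: 55.3
```

move_arm([
  [0.3,0,0,-40,0,0,0],
  [0.3,0,0,-80,0,0,0],
  [0.3,0,0,-110,0,0,0],
  [0.3,0,0,-125,0,0,0],
  [0.3,0,0,-125,0,0,0],
])

```text
clock: 21.38
position: [532.3, 411.1, 31.0]
ee_rot: [-0.555, 0.832, -0.0, -0.008]
contact_force: [0.2, 0.5, -0.2]
gripper_width: 55.6
```

```bash
python3 - <<'E'
from h import *
st()
a=optics.get_image("side"); save(a,"s27.png",(220,160,340,280),6)
E
```

```text
t 21.38 pos [532.3 411.1  31. ] yawy 2.748 tilt [-0.013 -0.01 ] F [ 0.2  0.5 -0.2] w 55.6 j [ 0.9   0.65 -0.07 -0.01 -0.86 -1.29]
```

View pics/s27.png

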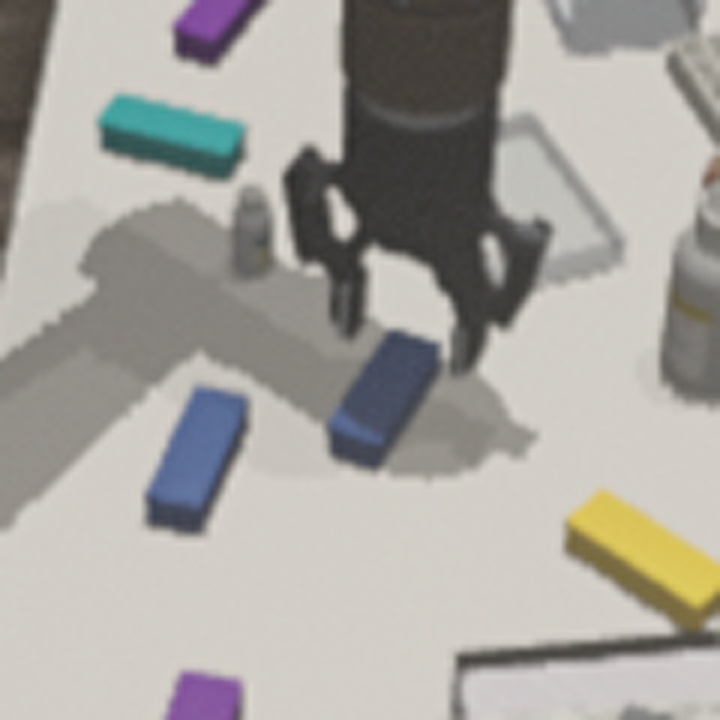

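move_arm([
  [0.3,1,10,0,0.01,-0.013,0],
  [0.3,1,11,-12,0.01,-0.013,0],
  [0.3,1,11,-24,0.01,-0.013,0],
  [0.3,1,11,-25,0.01,-0.013,0],
  [0.3,1,11,-25,0.01,-0.013,0],
])

```text
clock: 21.85
position: [535.0, 424.0, 10.4]
ee_rot: [-0.555, 0.832, 0.001, 0.004]
contact_force: [0.2, 0.4, 0.1]
gripper_width: 55.9
```

move_arm([
  [0.3,-1,0,-4,0,0,0],
  [0.3,-1,0,-4,0,0,0],
  [-1,-1,0,-4,0,0,0],
  [-1,-1,0,-4,0,0,0],
  [-1,-1,0,-4,0,0,0],
])

```text
clock: 22.27
position: [535.0, 425.0, 8.1]
ee_rot: [-0.556, 0.831, 0.001, 0.006]
contact_force: [0.1, -0.1, -1.4]
gripper_width: 29.1
```

move_arm([
  [-1,0,0,0,0,0,0],
  [-1,0,0,0,0,0,0],
])

```text
clock: 22.43
position: [534.9, 425.0, 8.0]
ee_rot: [-0.556, 0.831, 0.001, 0.006]
contact_force: [-0.3, -1.2, 2.0]
gripper_width: 29.5
```

```bash
python3 - <<'E'
from h import *
st()
E
```

```text
t 22.43 pos [534.9 425.    8. ] yawy 2.749 tilt [0.008 0.008] F [-0.3 -1.2  2. ] w 29.5 j [ 0.91  0.68 -0.08  0.   -0.79 -1.3 ]
```

move_arm([
  [-1,0,0,40,0,0,0],
  [-1,0,0,80,0,0,0],
  [-1,0,0,120,0,0,0.1],
  [-1,0,0,160,0,0,0.2],
  [-1,10,-30,180,0,0,0.3],
])

```text
clock: 22.85
position: [545.3, 399.5, 193.2]
ee_rot: [-0.677, 0.735, 0.002, 0.01]
contact_force: [1.2, -0.1, 0.8]
gripper_width: 29.5
```

move_arm([
  [-1,8,-35,0,0,0,0.1],
  [-1,17,-70,0,0,0,0.2],
  [-1,27,-110,0,0,0,0.26],
  [-1,38,-150,0,0,0,0.26],
  [-1,48,-190,0,0,0,0.26],
])

```text
clock: 23.27
position: [592.4, 202.8, 187.2]
ee_rot: [0.764, -0.645, -0.003, -0.004]
contact_force: [1.0, 0.4, -0.9]
gripper_width: 29.4
```

move_arm([
  [-1,7,-30,0,0,0,0],
  [-1,13,-55,0,0,0,0],
  [-1,13,-57,0,0,0,0],
])

```text
clock: 23.52
position: [605.8, 143.3, 187.1]
ee_rot: [0.762, -0.648, -0.003, -0.004]
contact_force: [0.1, 0.8, -1.1]
gripper_width: 29.3
```

```bash
python3 - <<'E'
from h import *
s=st(); pose=np.load("pose.npy"); print(L(pose,s["position"]))
a=optics.get_image("side"); save(a,"s28.png",(260,180,400,320),5)
E
```

```text
t 23.52 pos [605.8 143.3 187.1] yawy -2.980 tilt [0.001 0.009] F [ 0.1  0.8 -1.1] w 29.3 j [ 0.49  0.41 -0.06 -0.01 -1.09 -0.32]
[ 17.84848926 157.56512456]
```

View pics/s28.png

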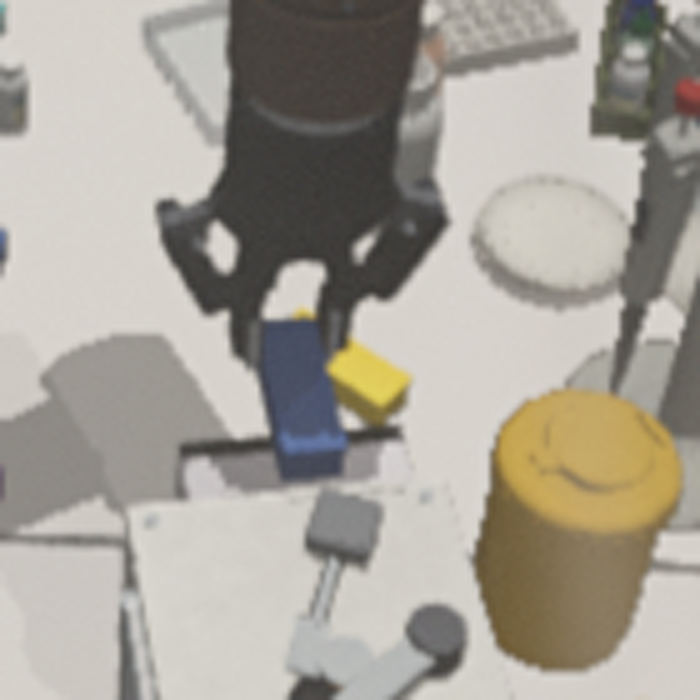

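move_arm([
  [-1,1,0,-12,0,0,0],
  [-1,1,0,-24,0,0,0],
  [-1,1,0,-25,0,0,0],
  [-1,2,-8,-25,0,0,0],
  [-1,4,-16,-25,0,0,0],
])

```text
clock: 23.98
position: [609.6, 132.1, 162.8]
ee_rot: [0.764, -0.645, -0.002, -0.005]
contact_force: [-0.4, 0.6, 0.1]
gripper_width: 29.4
```

move_arm([
  [-1,1,-8,0,0,0,0],
  [-1,3,-16,0,0,0,0],
  [-1,4,-24,0,0,0,0],
  [-1,5,-32,0,0,0,0],
  [-1,6,-38,0,0,0,0],
])

```text
clock: 24.4
position: [615.5, 92.3, 162.4]
ee_rot: [0.763, -0.646, -0.003, -0.004]
contact_force: [0.1, 0.9, -1.6]
gripper_width: 29.5
```

move_arm([
  [-1,1,-4,0,0,0,0],
  [-1,1,-8,0,0,0,0],
  [-1,2,-9,0,0,0,0],
  [-1,2,-9,-2,0,0,0],
  [-1,2,-9,-3,0,0,0],
])

```text
clock: 24.82
position: [617.6, 84.7, 159.2]
ee_rot: [0.764, -0.646, -0.003, -0.005]
contact_force: [-0.6, 0.5, -1.1]
gripper_width: 29.5
```

```bash
python3 - <<'E'
from h import *
s=st(); pose=np.load("pose.npy"); print(L(pose,s["position"]))
a=optics.get_image("side"); save(a,"s29.png",(290,230,370,300),9)
E
```

```text
t 24.82 pos [617.6  84.7 159.2] yawy -2.975 tilt [0.002 0.01 ] F [-0.6  0.5 -1.1] w 29.5 j [ 0.39  0.44 -0.1  -0.01 -1.03 -0.22]
[19.70221618 97.73333565]
```

View pics/s29.png

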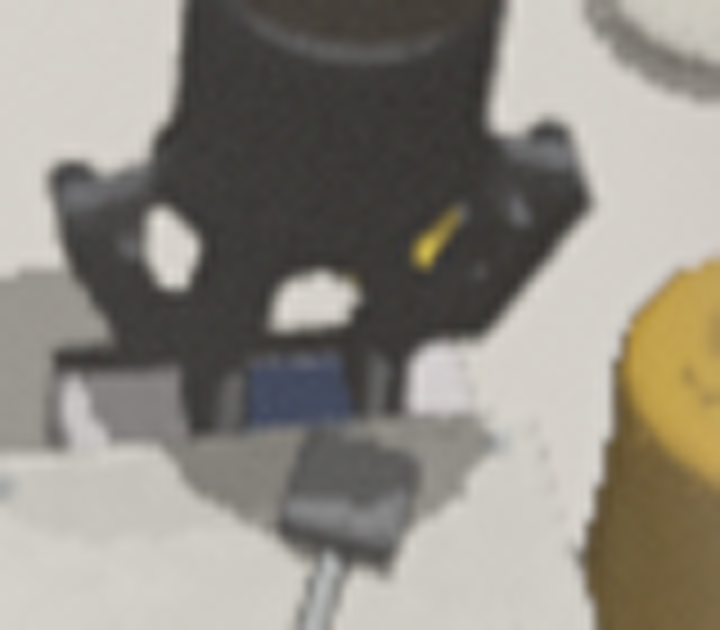

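Same picture as before: mailer in the slot. Another 6 mm in, then release.

move_arm([
  [-1,0,-3,0,0,0,0],
  [-1,0,-6,0,0,0,0],
  [-1,0,-6,0,0,0,0],
])

```text
clock: 25.12
position: [617.5, 78.3, 159.5]
ee_rot: [0.764, -0.646, -0.003, -0.004]
contact_force: [0.1, 0.5, -1.4]
gripper_width: 29.6
```

move_arm([
  [0.0,0,0,0,0,0,0],
  [0.0,0,0,0,0,0,0],
  [0.0,0,0,0,0,0,0],
  [0.0,0,0,0,0,0,0],
])

```text
clock: 25.45
position: [617.8, 78.8, 159.8]
ee_rot: [0.764, -0.646, -0.002, -0.005]
contact_force: [0.3, -0.3, 0.1]
gripper_width: 42.8
```

```bash
python3 - <<'E'
from h import *
s=st(); pose=np.load("pose.npy"); print(L(pose,s["position"]))
a=optics.get_image("side"); save(a,"s30.png",(290,230,370,300),9)
E
```

```text
t 25.45 pos [617.8  78.8 159.8] yawy -2.974 tilt [0.003 0.01 ] F [ 0.3 -0.3  0.1] w 42.8 j [ 0.38  0.44 -0.1  -0.01 -1.03 -0.21]
[18.91870424 91.88538828]
```

View pics/s30.png

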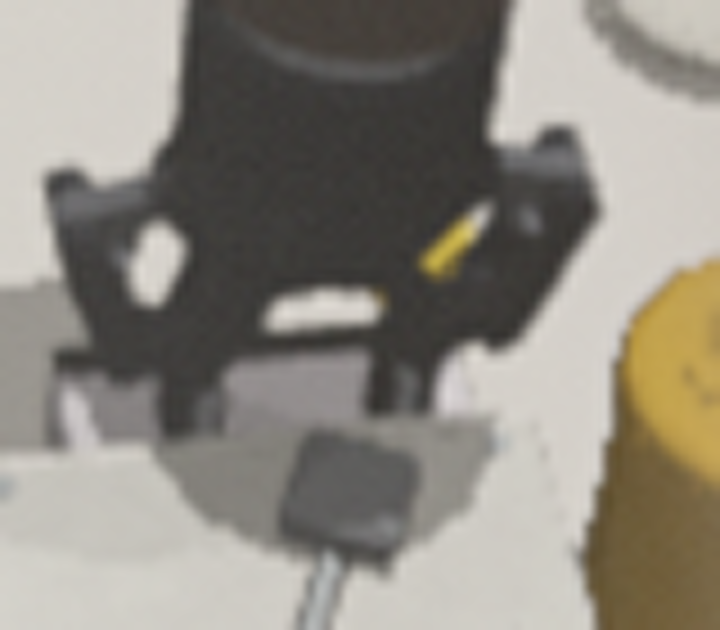

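Second one dropped in. Back off and re-measure the third.

move_arm([
  [0.3,-3,20,2,0,0,0],
  [0.3,-7,40,20,0,0,0],
  [0.3,-20,80,50,0,0,-0.1],
  [0.3,-40,115,60,0,0,-0.2],
  [0.3,-65,150,60,0,0,-0.3],
])

```text
clock: 25.92
position: [559.9, 222.3, 222.3]
ee_rot: [-0.656, 0.754, 0.001, 0.008]
contact_force: [0.2, 0.7, 0.4]
gripper_width: 55.5
```

```bash
python3 - <<'E'
from h import *
st()
b=optics.get_image("top");a=optics.get_image("side"); save(a,"s31.png",(200,180,400,350),4)
for p in (b,a):
  for cen,th,sz,u in blues(p):
    g=cen+28*np.array([-np.sin(th),np.cos(th)])
    print(u,cen.round(1),"yaw %.3f"%th,sz,"grasp",g.round(1),"yawy",round(th-np.pi,3))
E
```

```text
t 25.92 pos [559.9 222.3 222.3] yawy 3.003 tilt [0.011 0.012] F [0.2 0.7 0.4] w 55.5 j [ 0.64  0.35 -0.07 -0.   -1.13 -0.78]
```

View pics/s31.png

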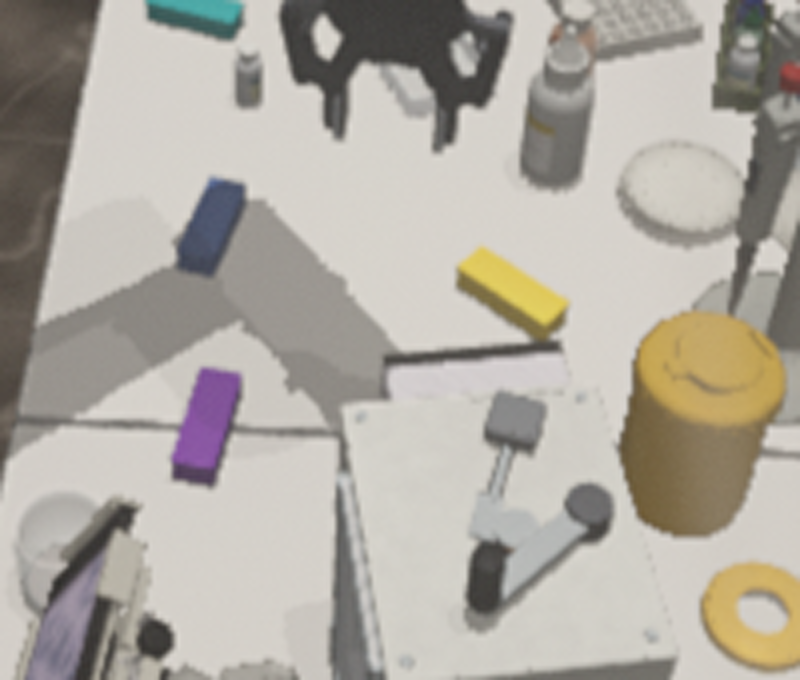

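move_arm([
  [0.3,-25,32,0,-0.012,0.011,-0.1],
  [0.3,-50,64,0,-0.012,0.011,-0.1],
  [0.3,-75,95,-20,-0.012,0.011,-0.1],
  [0.3,-100,125,-40,-0.012,0.011,-0.1],
  [0.3,-122,153,-60,-0.012,0.011,-0.1],
])

```text
clock: 26.43
position: [437.6, 371.6, 161.1]
ee_rot: [-0.62, 0.784, 0.001, -0.002]
contact_force: [0.3, 0.4, -0.3]
gripper_width: 55.4
```

move_arm([
  [0.3,0,0,-40,0,0,0],
  [0.3,0,0,-80,0,0,0],
  [0.3,0,0,-105,0,0,0],
  [0.3,0,0,-115,0,0,0],
  [0.3,0,0,-115,0,0,0],
])

```text
clock: 26.85
position: [437.7, 368.9, 43.4]
ee_rot: [-0.62, 0.784, -0.0, -0.006]
contact_force: [0.3, -0.0, 0.5]
gripper_width: 55.7
```

```bash
python3 - <<'E'
from h import *
st()
a=optics.get_image("side"); save(a,"s32.png",(200,170,320,290),6)
b=optics.get_image("top"); save(b,"t32.png",(220,180,330,270),6)
E
```

```text
t 26.85 pos [437.7 368.9  43.4] yawy 2.909 tilt [-0.009 -0.007] F [ 0.3 -0.   0.5] w 55.7 j [ 0.98  0.5  -0.34 -0.   -0.74 -1.21]
```

View pics/s32.png

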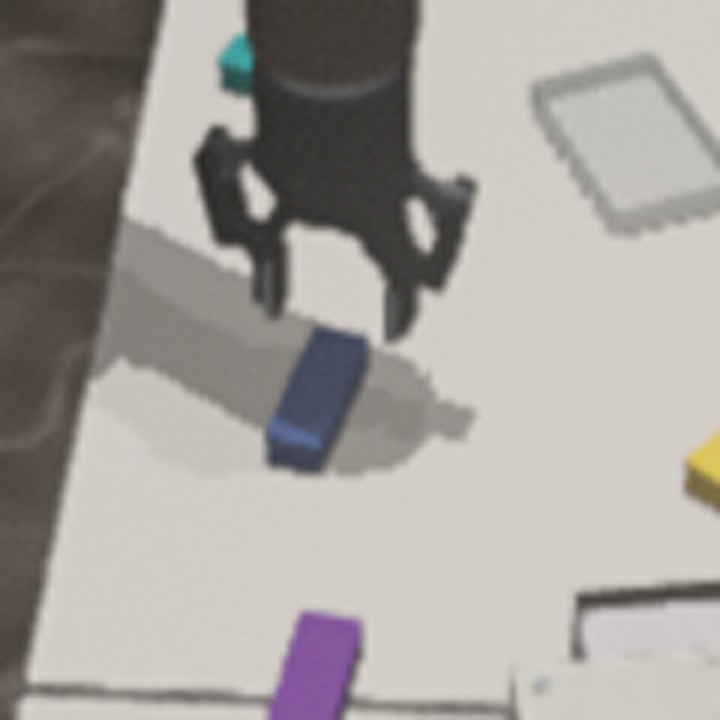

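move_arm([
  [0.3,0,5,0,0.007,-0.009,0],
  [0.3,0,5,-18,0.007,-0.009,0],
  [0.3,0,5,-34,0.007,-0.009,0],
  [0.3,0,5,-37,0.007,-0.009,0],
  [0.3,0,5,-37,0.007,-0.009,0],
])

```text
clock: 27.37
position: [438.8, 375.7, 9.6]
ee_rot: [-0.62, 0.784, 0.001, 0.003]
contact_force: [-0.5, 0.5, 1.2]
gripper_width: 55.5
```

move_arm([
  [0.3,0,0,-3,0,0,0],
  [-1,0,0,-3,0,0,0],
  [-1,0,0,-3,0,0,0],
  [-1,0,0,-3,0,0,0],
  [-1,0,0,-3,0,0,0],
])

```text
clock: 27.78
position: [439.1, 376.2, 7.1]
ee_rot: [-0.62, 0.784, 0.001, 0.004]
contact_force: [-0.3, -0.1, 5.0]
gripper_width: 29.3
```

move_arm([
  [-1,0,0,0,0,0,0],
  [-1,0,0,0,0,0,0],
])

```text
clock: 27.95
position: [439.1, 376.2, 7.1]
ee_rot: [-0.62, 0.784, 0.001, 0.004]
contact_force: [-0.9, -0.3, 5.9]
gripper_width: 29.6
```

```bash
python3 - <<'E'
from h import *
st()
E
```

```text
t 27.95 pos [439.1 376.2   7.1] yawy 2.909 tilt [0.005 0.006] F [-0.9 -0.3  5.9] w 29.6 j [ 0.99  0.56 -0.37  0.   -0.64 -1.22]
```

move_arm([
  [-1,0,0,40,0,0,0],
  [-1,0,0,80,0,0,0],
  [-1,0,0,120,0,0,0.1],
  [-1,0,0,160,0,0,0.2],
  [-1,20,-25,180,0,0,0.3],
])

```text
clock: 28.37
position: [458.7, 354.4, 191.5]
ee_rot: [0.734, -0.679, -0.001, -0.007]
contact_force: [1.8, 0.5, -0.4]
gripper_width: 29.9
```

move_arm([
  [-1,23,-32,0,0,0,0.1],
  [-1,47,-64,0,0,0,0.1],
  [-1,70,-96,0,0,0,0.1],
  [-1,93,-128,0,0,0,0.1],
  [-1,116,-160,0,0,0,0.1],
])

```text
clock: 28.78
position: [574.8, 188.7, 185.6]
ee_rot: [0.764, -0.646, -0.002, -0.002]
contact_force: [0.9, 0.4, -0.6]
gripper_width: 30.0
```

move_arm([
  [-1,20,-30,0,0,0,0],
  [-1,31,-46,0,0,0,0],
  [-1,31,-46,0,0,0,0],
])

```text
clock: 29.03
position: [606.8, 140.7, 184.9]
ee_rot: [0.762, -0.648, -0.001, -0.002]
contact_force: [-0.4, -0.3, -1.1]
gripper_width: 29.4
```

```bash
python3 - <<'E'
from h import *
s=st(); pose=np.load("pose.npy"); print(L(pose,s["position"]))
a=optics.get_image("side"); save(a,"s33.png",(260,180,400,320),5)
E
```

```text
t 29.03 pos [606.8 140.7 184.9] yawy -2.980 tilt [-0.     0.004] F [-0.4 -0.3 -1.1] w 29.4 j [ 0.49  0.42 -0.06 -0.   -1.09 -0.32]
[ 18.48295984 154.81759774]
```

View pics/s33.png

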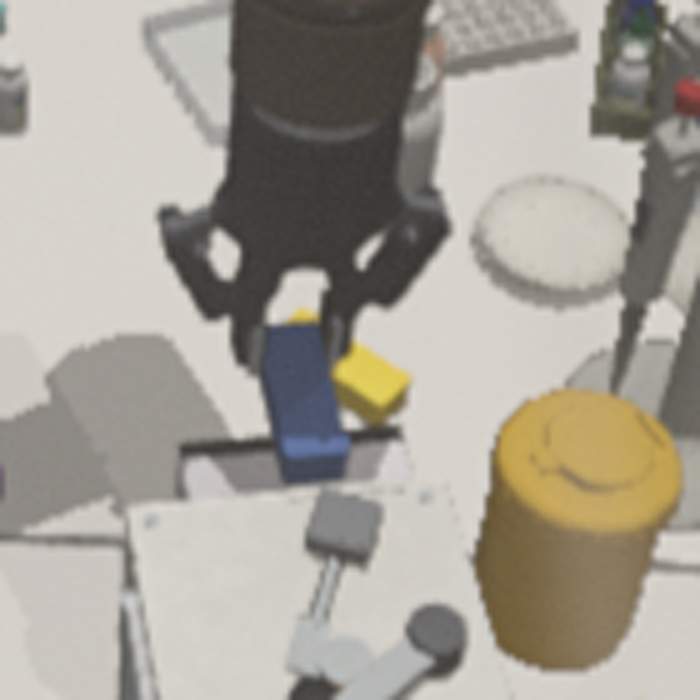

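move_arm([
  [-1,0,0,-12,0,0,0],
  [-1,0,0,-23,0,0,0],
  [-1,0,0,-24,0,0,0],
  [-1,1,-8,-24,0,0,0],
  [-1,3,-16,-24,0,0,0],
])

```text
clock: 29.5
position: [608.3, 128.8, 162.0]
ee_rot: [0.764, -0.645, -0.001, -0.002]
contact_force: [-0.0, 0.1, -0.3]
gripper_width: 29.7
```

move_arm([
  [-1,1,-8,0,0,0,0],
  [-1,3,-16,0,0,0,0],
  [-1,4,-24,0,0,0,0],
  [-1,5,-32,0,0,0,0],
  [-1,6,-38,0,0,0,0],
])

```text
clock: 29.92
position: [614.5, 89.0, 162.0]
ee_rot: [0.763, -0.646, -0.001, -0.002]
contact_force: [-0.4, 0.2, -0.7]
gripper_width: 30.0
```

move_arm([
  [-1,1,-4,0,0,0,0],
  [-1,2,-8,0,0,0,0],
  [-1,2,-8,0,0,0,0],
  [-1,2,-8,-3,0,0,0],
  [-1,2,-10,-3,0,0,0],
])

```text
clock: 30.33
position: [616.2, 80.6, 158.3]
ee_rot: [0.764, -0.646, -0.002, -0.002]
contact_force: [-0.8, -0.6, -1.5]
gripper_width: 29.5
```

```bash
python3 - <<'E'
from h import *
s=st(); pose=np.load("pose.npy"); print(L(pose,s["position"]))
E
```

```text
t 30.33 pos [616.2  80.6 158.3] yawy -2.974 tilt [0.    0.005] F [-0.8 -0.6 -1.5] w 29.5 j [ 0.39  0.44 -0.1  -0.01 -1.03 -0.22]
[17.70700207 93.99524532]
```

move_arm([
  [-1,0,-1,0,0,0,0],
  [-1,0,-2,0,0,0,0],
  [0.0,0,-2,0,0,0,0],
  [0.0,0,-2,0,0,0,0],
  [0.0,0,-2,0,0,0,0],
])

```text
clock: 30.75
position: [616.9, 78.6, 159.5]
ee_rot: [0.764, -0.645, -0.001, -0.003]
contact_force: [-1.1, -0.7, 0.5]
gripper_width: 42.8
```

move_arm([
  [0.0,0,0,0,0,0,0],
  [0.0,0,0,0,0,0,0],
  [0.0,0,0,0,0,0,0],
])

```text
clock: 31.0
position: [616.6, 78.5, 159.1]
ee_rot: [0.764, -0.646, -0.001, -0.003]
contact_force: [0.6, -0.4, -0.7]
gripper_width: 42.7
```

```bash
python3 - <<'E'
from h import *
s=st(); pose=np.load("pose.npy"); print(L(pose,s["position"]))
a=optics.get_image("side"); save(a,"s34.png",(290,230,370,300),9)
E
```

```text
t 31.00 pos [616.6  78.5 159.1] yawy -2.974 tilt [0.002 0.005] F [ 0.6 -0.4 -0.7] w 42.7 j [ 0.38  0.43 -0.1  -0.   -1.03 -0.21]
[17.70406149 91.81112473]
```

View pics/s34.png

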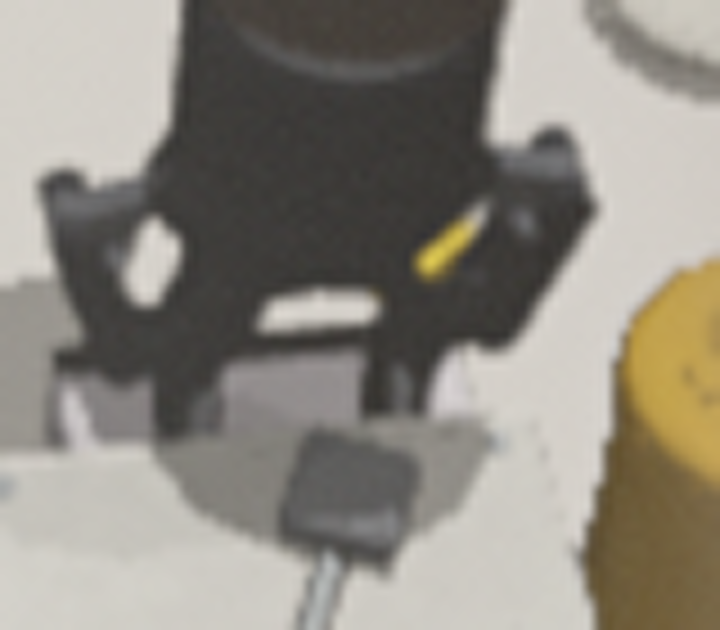

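move_arm([
  [0.0,-3,20,1,0,0,0],
  [0.0,-7,40,20,0,0,0],
  [-1,-30,60,60,0,0,0],
  [-1,-60,80,100,0,0,0],
  [-1,-90,100,120,0,0,0],
])

```text
clock: 31.47
position: [540.2, 170.2, 269.7]
ee_rot: [0.763, -0.646, -0.0, -0.003]
contact_force: [0.4, 0.9, -0.1]
gripper_width: 6.7
```

```bash
python3 - <<'E'
from h import *
s=st(); pose=np.load("pose.npy"); print(L(pose,s["position"]))
a=optics.get_image("side"); save(a,"s35.png",(190,120,390,370),3); b=optics.get_image("top"); save(b,"t35.png",(330,110,450,230),6)
for p in(a,b):
  for n in("lever_knob","lever_pivot","trigger_top","mailer0_mid"):
    print(n,[(np.round(d["uv"],1).tolist(),round(d["conf"],2)) for d in nets.tip_of(n,p)])
for cen,th,sz,u in blues(a)+blues(b): print(cen,u)
E
```

```text
t 31.47 pos [540.2 170.2 269.7] yawy -2.975 tilt [0.004 0.005] F [ 0.4  0.9 -0.1] w 6.7 j [ 0.59  0.26 -0.08 -0.   -1.23 -0.42]
[-42.32072023 194.97193397]
lever_knob [([322.5, 326.5], 0.56)]
lever_pivot [([348.2, 309.5], 0.76), ([327.2, 283.8], 0.74)]
trigger_top [([327.3, 279.7], 0.64)]
mailer0_mid [([328.2, 279.5], 0.44)]
lever_knob []
lever_pivot [([406.3, 159.1], 0.69)]
trigger_top [([388.3, 170.5], 0.48)]
mailer0_mid []
```

View pics/s35.png

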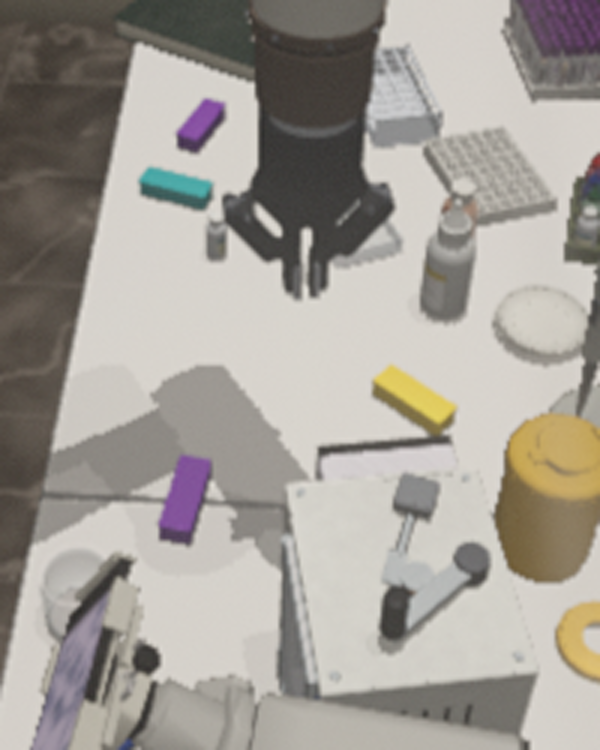

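View pics/t35.png

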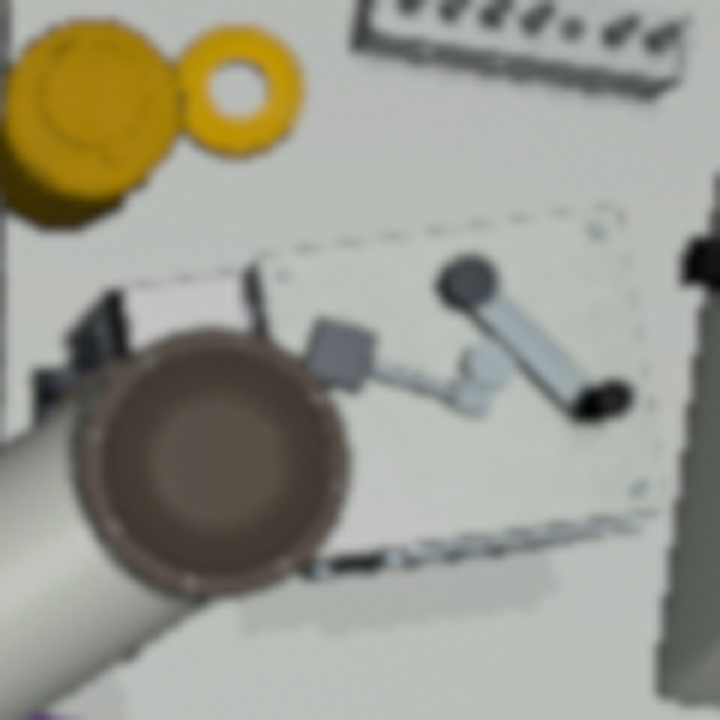

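move_arm([
  [-1,5,-40,15,0,0,0],
  [-1,12,-80,15,0,0,0],
  [-1,20,-120,15,0,0,0],
  [-1,30,-160,15,0,0,0],
  [-1,40,-200,15,0,0,0],
])

```text
clock: 32.38
position: [579.9, -32.7, 282.1]
ee_rot: [0.764, -0.646, -0.001, -0.002]
contact_force: [0.8, 0.9, 0.0]
gripper_width: 0.4
```

move_arm([
  [-1,10,-35,0,0,0,0],
  [-1,20,-70,0,0,0,0],
  [-1,24,-86,0,0,0,0],
  [-1,24,-86,0,0,0,0],
])

```text
clock: 32.72
position: [604.1, -120.6, 280.8]
ee_rot: [0.762, -0.648, -0.002, -0.001]
contact_force: [0.2, 0.7, 0.3]
gripper_width: -0.1
```

```bash
python3 - <<'E'
from h import *
s=st(); pose=np.load("pose.npy"); print(L(pose,s["position"]), W(pose,[[-27,-97,0],[-27,-1,0]]))
a=optics.get_image("side"); save(a,"s36.png",(230,230,390,380),5); b=optics.get_image("top"); save(b,"t36.png",(335,130,405,210),9)
print([(d["extent"],round(d["conf"],2),int(d["region"].sum())) for d in nets.silhouettes("dust_flap",b)])
E
```

```text
t 32.72 pos [ 604.1 -120.6  280.8] yawy -2.980 tilt [-0.001  0.004] F [0.2 0.7 0.3] w -0.1 j [ 0.06  0.34  0.07 -0.   -1.3   0.1 ]
[ -27.93198432 -102.35434058] [[ 604.0995804  -115.14904529    0.        ]
 [ 588.04733952  -20.50061391    0.        ]]
[]
```

View pics/s36.png

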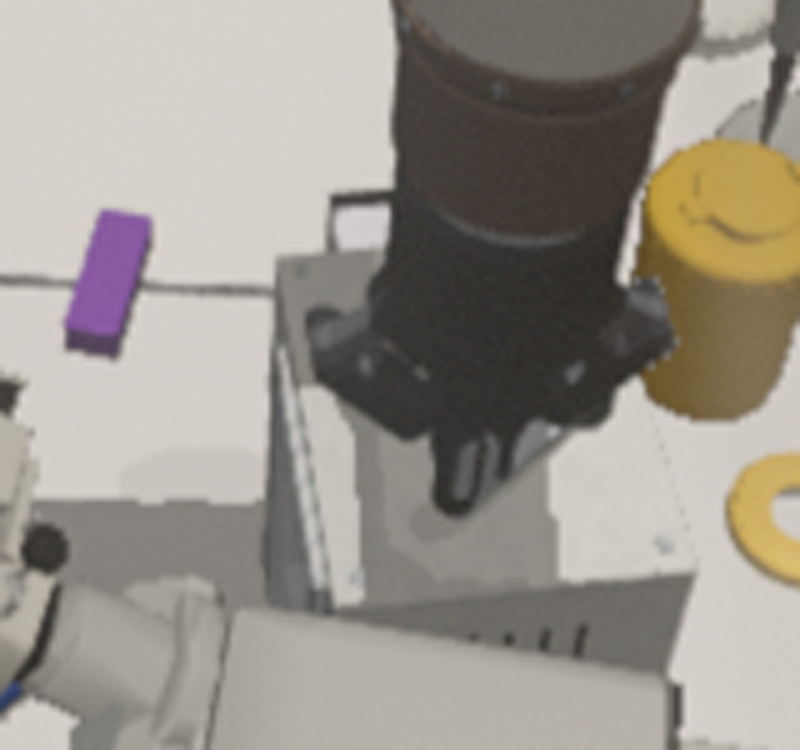

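View pics/t36.png

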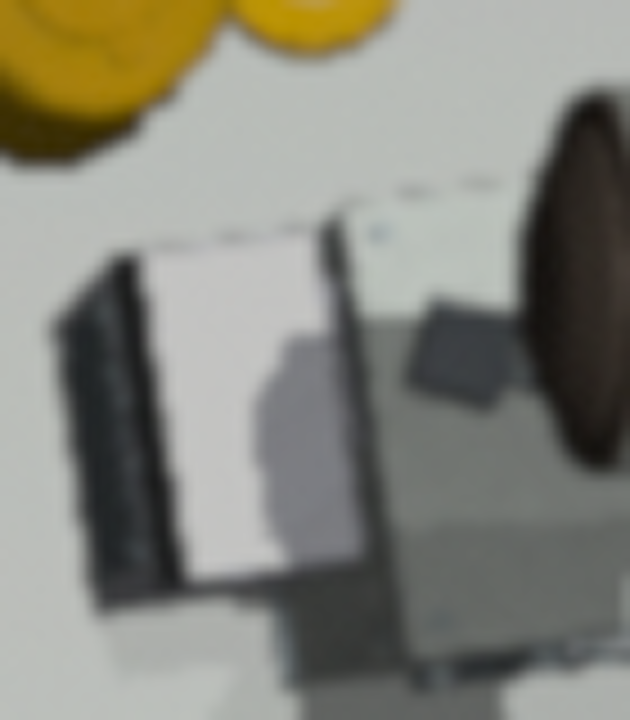

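move_arm([
  [-1,-40,0,0,0,0,0],
  [-1,-80,0,0,0,0,0],
  [-1,-120,0,0,0,0,0],
  [-1,-150,0,0,0,0,0],
  [-1,-150,0,0,0,0,0],
])

```text
clock: 33.28
position: [448.4, -115.6, 283.3]
ee_rot: [0.764, -0.645, -0.002, -0.003]
contact_force: [-0.2, -0.3, 0.2]
gripper_width: -0.2
```

```bash
python3 - <<'E'
from h import *
b=optics.get_image("top"); o=cv2.imread("pics/t0.png")
x=np.hstack([cv2.resize(f[145:210,338:390],None,fx=7.5,fy=7.5,interpolation=cv2.INTER_CUBIC) for f in (o,b["frame"])])
cv2.imwrite("pics/t37.png",x)
d=np.abs(o.astype(int)-b["frame"]).max(2)[150:205,360:385]; print(d.max(), np.argwhere(d>25)[:20]+[150,360])
E
```

```text
6 []
```

View pics/t37.png

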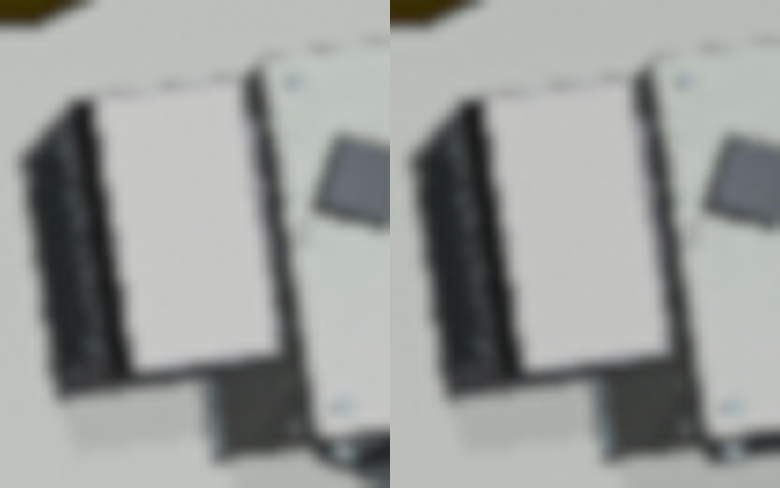

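move_arm([
  [-1,40,0,0,0,0,0],
  [-1,80,0,0,0,0,0],
  [-1,120,0,0,0,0,0],
  [-1,153,0,0,0,0,0],
  [-1,155,0,0,0,0,0],
])

```text
clock: 33.75
position: [614.2, -115.2, 279.5]
ee_rot: [0.764, -0.645, -0.001, -0.002]
contact_force: [0.2, 0.1, -0.8]
gripper_width: -0.1
```

move_arm([
  [-1,0,-2,-20,0,0,0],
  [-1,0,-2,-40,0,0,0],
  [-1,0,-2,-57,0,0,0],
  [-1,0,-2,-57,0,0,0],
])

```text
clock: 34.08
position: [607.1, -117.2, 220.9]
ee_rot: [0.764, -0.645, -0.005, -0.0]
contact_force: [-0.6, 0.9, -0.2]
gripper_width: 0.0
```

```bash
python3 - <<'E'
from h import *
s=st(); pose=np.load("pose.npy"); print(L(pose,s["position"]))
a=optics.get_image("side"); save(a,"s38.png",(270,270,370,370),7)
E
```

```text
t 34.08 pos [ 607.1 -117.2  220.9] yawy -2.974 tilt [-0.007  0.006] F [-0.6  0.9 -0.2] w 0.0 j [ 0.07  0.38 -0.02 -0.01 -1.18  0.1 ]
[-24.42564137 -99.53276002]
```

View pics/s38.png

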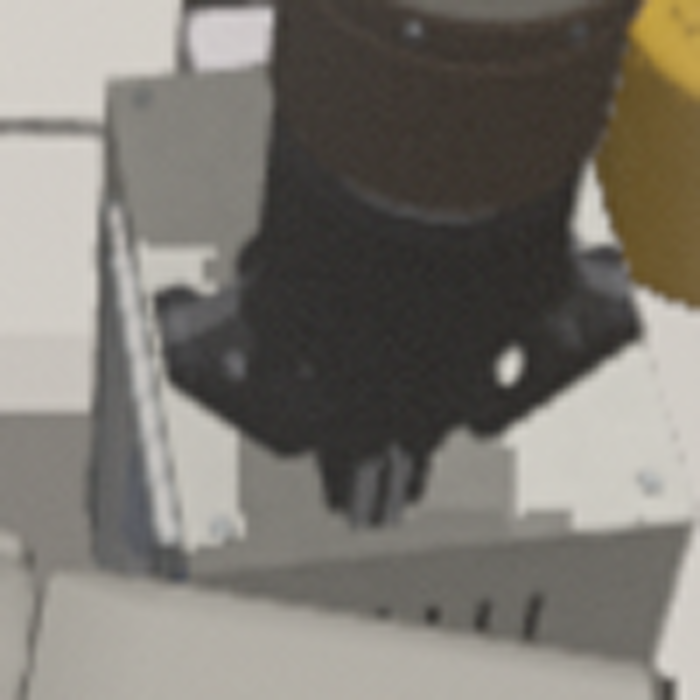

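move_arm([
  [-1,-4,10,0,0,0,0],
  [-1,-6,20,0,0,0,0],
  [-1,-8,30,0,0,0,0],
  [-1,-10,40,0,0,0,0],
  [-1,-12,50,0,0,0,0],
])

```text
clock: 34.55
position: [596.3, -68.0, 226.9]
ee_rot: [0.764, -0.645, -0.0, -0.002]
contact_force: [-2.4, -6.3, 1.3]
gripper_width: -0.3
```

move_arm([
  [-1,-2,9,0,0,0,0],
  [-1,-3,18,0,0,0,0],
  [-1,-4,26,0,0,0,0],
  [-1,-5,32,0,0,0,0],
  [-1,-5,32,0,0,0,0],
])

```text
clock: 34.97
position: [592.5, -34.8, 226.4]
ee_rot: [0.764, -0.645, -0.0, -0.004]
contact_force: [0.7, -1.5, 1.6]
gripper_width: 0.1
```

```bash
python3 - <<'E'
from h import *
s=st(); pose=np.load("pose.npy"); print(L(pose,s["position"]))
a=optics.get_image("side"); save(a,"s39.png",(270,250,370,350),7)
b=optics.get_image("top"); save(b,"t39.png",(360,130,450,220),7)
E
```

```text
t 34.97 pos [592.5 -34.8 226.4] yawy -2.973 tilt [0.004 0.006] F [ 0.7 -1.5  1.6] w 0.1 j [ 0.21  0.33 -0.08 -0.01 -1.15 -0.04]
[-25.02694677 -15.84030439]
```

View pics/s39.png

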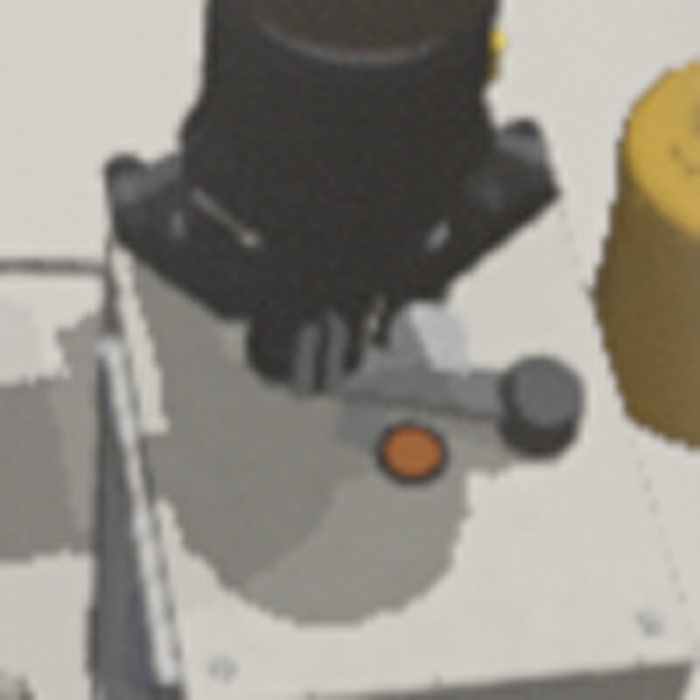

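View pics/t39.png

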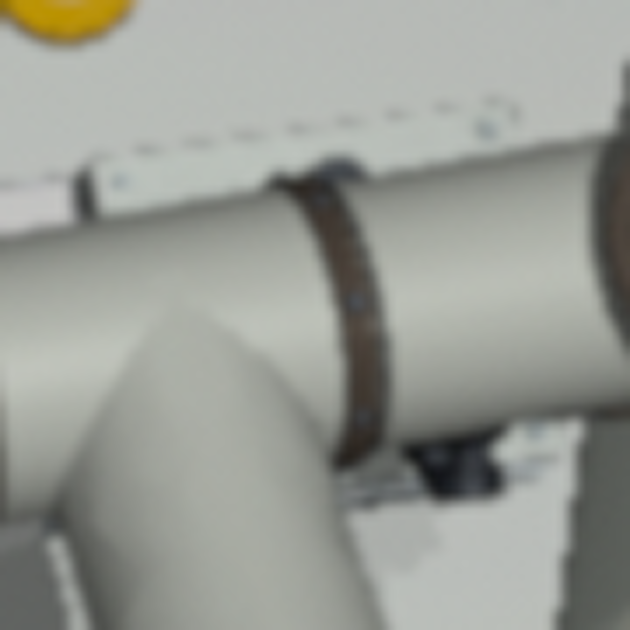

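move_arm([
  [-1,-1,4,0,0,0,0],
  [-1,-1,8,0,0,0,0],
  [-1,-2,12,0,0,0,0],
  [-1,-2,14,0,0,0,0],
  [-1,-2,14,0,0,0,0],
])

```text
clock: 35.48
position: [590.8, -22.5, 225.6]
ee_rot: [0.764, -0.646, -0.0, -0.003]
contact_force: [3.5, -3.6, -0.7]
gripper_width: 0.1
```

```bash
python3 - <<'E'
from h import *
s=st(); pose=np.load("pose.npy"); print(L(pose,s["position"]))
a=optics.get_image("side"); save(a,"s40.png",(270,250,370,350),7)
for q in(.95,1.05,1.12,1.2):
    f=np.deg2rad(212)-q; print(q,proj(a,W(pose,[46.5+80*np.cos(f),-23.5+80*np.sin(f),246])))
print(proj(a,W(pose,[46.5,-23.5,205])))
E
```

```text
t 35.48 pos [590.8 -22.5 225.6] yawy -2.975 tilt [0.003 0.005] F [ 3.5 -3.6 -0.7] w 0.1 j [ 0.23  0.33 -0.09 -0.   -1.15 -0.06]
[-24.61029443  -3.40509032]
0.95 [[311.01943313 287.61074075]]
1.05 [[312.02375448 284.62898707]]
1.12 [[312.93939697 282.63048705]]
1.2 [[314.19111367 280.44779312]]
[[347.39998194 308.34595003]]
```

View pics/s40.png

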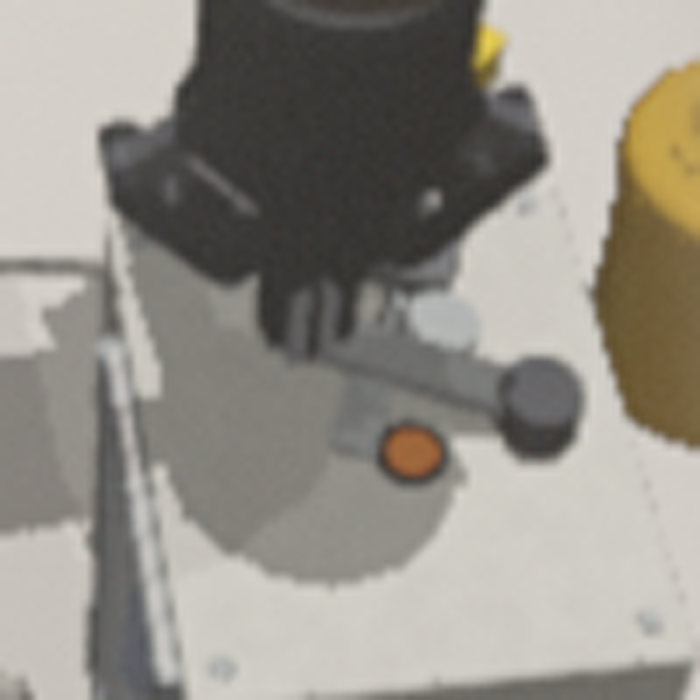

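```bash
python3 - <<'E'
from h import *
a=optics.get_image("side"); pose=np.load("pose.npy")
def ang(p,q,z): 
    d=L(pose,onz(a,q,z))-L(pose,onz(a,p,z)); return np.degrees(np.arctan2(d[1],d[0]))%360
c=lambda x,y:(270+x/7,250+y/7)
# lower edge of lever, e.g. (345,372)->(500,412); upper edge (375,330)->(500,365)
print(ang(c(500,412),c(345,372),205),ang(c(505,365),c(380,328),205))
# initial lever from s1 (scale 3.3 off 190,200): edges (500,350)->(430,400) upper, (520,370)->(440,435) lower
e=lambda x,y:(190+x/3.3,200+y/3.3)
print(ang(e(500,352),e(448,390),205),ang(e(530,370),e(448,435),205))
E
```

```text
156.03945178192203 153.30928468870843
211.61313659879974 213.0238836923907
```

move_arm([
  [-1,0,3,0,0,0,0],
  [-1,-1,6,0,0,0,0],
  [-1,-1,8,0,0,0,0],
  [-1,-1,8,0,0,0,0],
])

```text
clock: 35.92
position: [590.0, -15.0, 225.9]
ee_rot: [0.764, -0.646, 0.0, -0.003]
contact_force: [3.7, -4.0, -0.7]
gripper_width: 0.3
```

```bash
python3 - <<'E'
from h import *
s=st(); pose=np.load("pose.npy"); print(L(pose,s["position"]))
a=optics.get_image("side"); save(a,"s41.png",(270,250,370,350),7)
E
```

```text
t 35.92 pos [590.  -15.  225.9] yawy -2.975 tilt [0.004 0.004] F [ 3.7 -4.  -0.7] w 0.3 j [ 0.25  0.33 -0.09 -0.   -1.15 -0.08]
[-24.17231678   4.08645868]
```

View pics/s41.png

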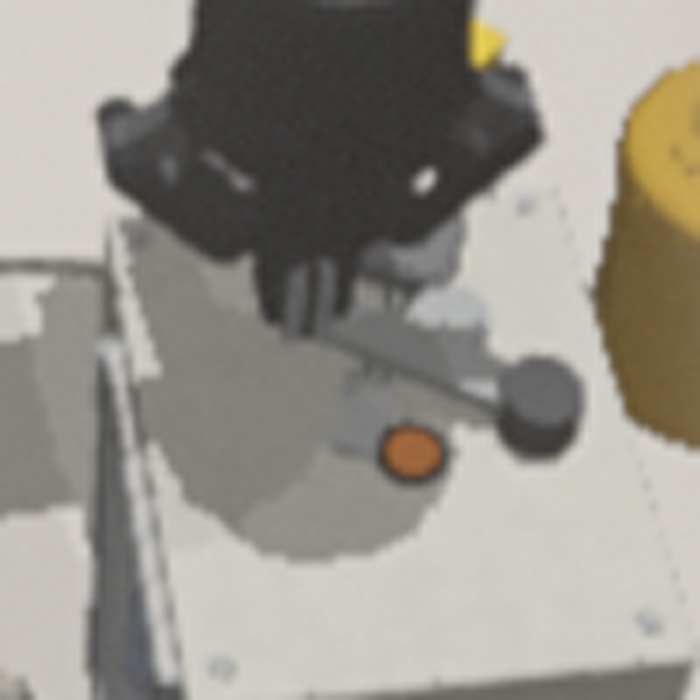

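move_arm([
  [-1,0,2,0,0,0,0],
  [-1,0,2,0,0,0,0],
  [-1,1,-4,0,0,0,0],
  [-1,3,-10,0,0,0,0],
  [-1,4,-16,0,0,0,0],
])

```text
clock: 36.38
position: [592.3, -30.5, 225.0]
ee_rot: [0.763, -0.646, -0.002, -0.002]
contact_force: [-0.7, -0.5, -0.9]
gripper_width: -0.2
```

```bash
python3 - <<'E'
from h import *
s=st(); pose=np.load("pose.npy"); print(L(pose,s["position"]))
a=optics.get_image("side"); save(a,"s42.png",(270,250,370,350),7)
E
```

```text
t 36.38 pos [592.3 -30.5 225. ] yawy -2.975 tilt [-0.     0.006] F [-0.7 -0.5 -0.9] w -0.2 j [ 0.22  0.34 -0.08 -0.01 -1.15 -0.05]
[-24.4621217  -11.60610013]
```

View pics/s42.png

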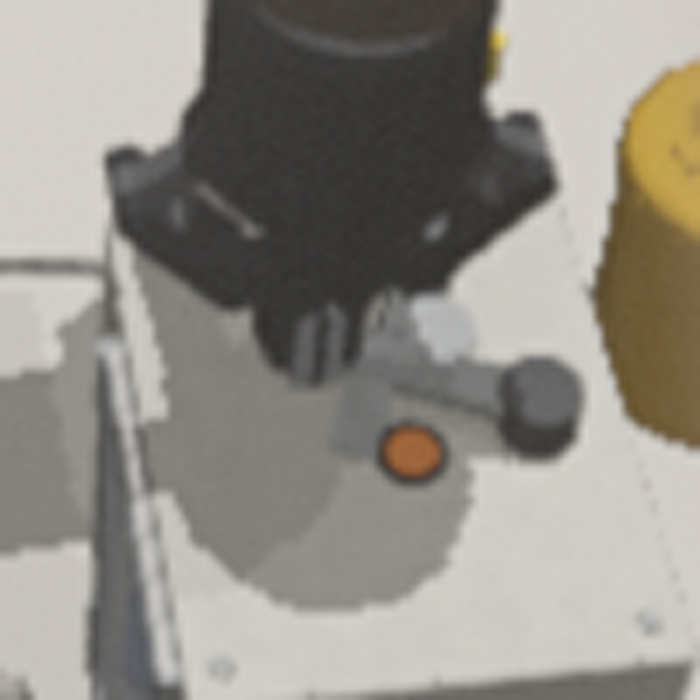

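move_arm([
  [-1,3,-15,0,0,0,0],
  [-1,5,-30,0,0,0,0],
  [-1,5,-35,40,0,0,0],
  [-1,-20,-35,70,0,0,0],
  [-1,-60,-35,70,0,0,0],
])

```text
clock: 36.85
position: [537.5, -65.5, 300.8]
ee_rot: [0.764, -0.646, 0.003, -0.006]
contact_force: [0.7, 0.3, 1.3]
gripper_width: -0.0
```

move_arm([
  [-1,-40,0,0,0,0,0],
  [-1,-80,0,0,0,0,0],
  [-1,-80,0,0,0,0,0],
  [-1,-80,0,0,0,0,0],
])

```text
clock: 37.18
position: [451.1, -65.1, 296.4]
ee_rot: [0.764, -0.645, -0.001, -0.004]
contact_force: [0.7, 0.5, 0.1]
gripper_width: -0.2
```

```bash
python3 - <<'E'
from h import *
s=st(); pose=np.load("pose.npy"); print(L(pose,s["position"]))
a=optics.get_image("side"); save(a,"s43.png",(270,250,370,350),7)
b=optics.get_image("top"); save(b,"t43.png",(360,130,450,220),7)
for p in(a,b):
  for n,z in(("trigger_top",208),("lever_knob",228),("lever_pivot",194)):
    print(n,[(np.round(d["uv"],1).tolist(),round(d["conf"],2),onz(p,d["uv"],z).round(1),L(pose,onz(p,d["uv"],z)).round(1)) for d in nets.tip_of(n,p)])
E
```

```text
t 37.18 pos [451.1 -65.1 296.4] yawy -2.974 tilt [0.003 0.007] F [0.7 0.5 0.1] w -0.2 j [ 0.21  0.04 -0.27 -0.01 -1.25 -0.04]
[-169.47310471  -22.11047567]
trigger_top [([327.7, 281.8], 0.64, array([625.7,  33.9, 208. ]), array([19.3, 46.4]))]
lever_knob [([308.6, 293.4], 0.59, array([582.4, -14.1, 228. ]), array([-31.4,   6.3]))]
lever_pivot [([345.4, 309.2], 0.81, array([661.8, -25.1, 194. ]), array([ 45. , -17.9]))]
trigger_top [([387.7, 168.5], 0.55, array([629.3,  27.7, 208. ]), array([21.7, 39.6]))]
lever_knob [([407.1, 160.3], 0.73, array([650.7, -20.5, 228. ]), array([ 34.7, -11.5])), ([400.0, 185.9], 0.53, array([579.2,  -1.9, 228. ]), array([-32.6,  18.9]))]
lever_pivot [([407.4, 158.7], 0.59, array([660.8, -31.1, 194. ]), array([ 42.9, -23.6]))]
```

View pics/s43.png

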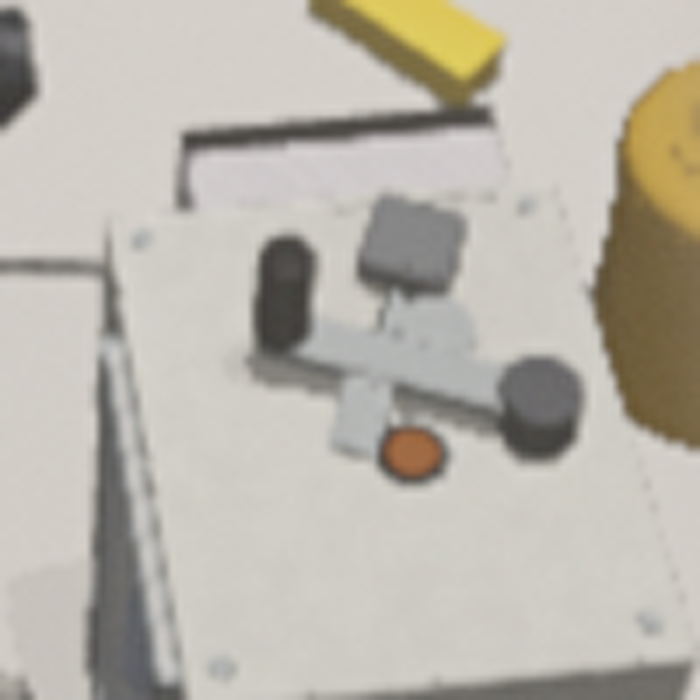

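View pics/t43.png

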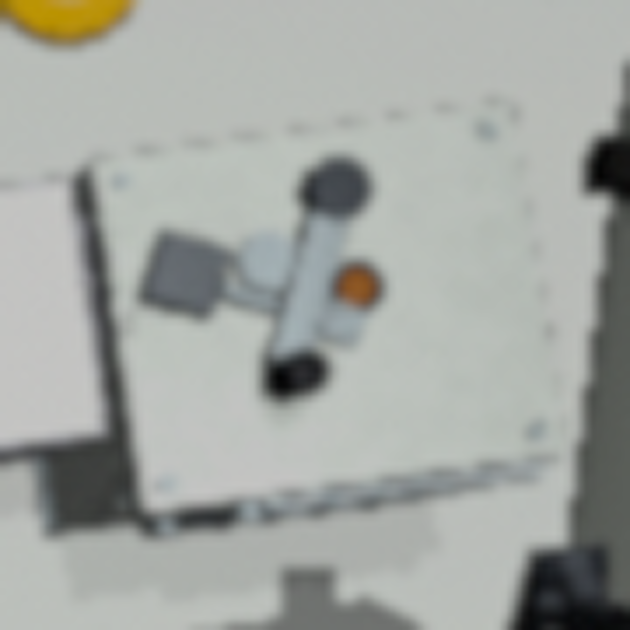

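move_arm([
  [-1,35,20,0,0,0,0],
  [-1,70,40,0,0,0,0],
  [-1,105,60,0,0,0,0],
  [-1,140,80,0,0,0,0],
  [-1,174,97,0,0,0,0],
])

```text
clock: 38.0
position: [628.7, 32.9, 294.8]
ee_rot: [0.764, -0.646, -0.001, -0.002]
contact_force: [0.3, 0.3, 1.1]
gripper_width: 0.5
```

move_arm([
  [-1,0,0,-30,0,0,0],
  [-1,0,0,-55,0,0,0],
  [-1,0,0,-70,0,0,0],
  [-1,0,0,-70,0,0,0],
])

```text
clock: 38.33
position: [624.9, 31.5, 220.1]
ee_rot: [0.763, -0.646, -0.004, 0.001]
contact_force: [-0.4, -0.0, -0.8]
gripper_width: 0.3
```

```bash
python3 - <<'E'
from h import *
s=st(); pose=np.load("pose.npy"); print(L(pose,s["position"]))
a=optics.get_image("side"); save(a,"s44.png",(270,230,370,330),7)
b=optics.get_image("top")
print(onz(b,(386.4,169),208),onz(a,(328.9,283.6),208))
E
```

```text
t 38.33 pos [624.9  31.5 220.1] yawy -2.975 tilt [-0.009  0.004] F [-0.4 -0.  -0.8] w 0.3 j [ 0.31  0.4   0.   -0.01 -1.18 -0.14]
[18.05653767 44.09952871]
[627.80080009  31.28197083 208.        ] [628.1457655   29.18075113 208.        ]
```

View pics/s44.png

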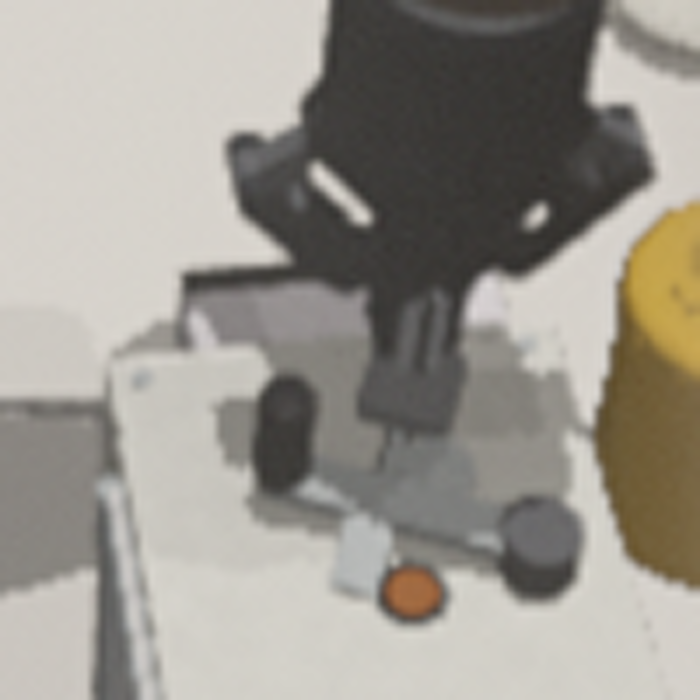

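Fingertips stand just above the plate, at (628,283) in the side frame; the lever is still cocked. Press.

move_arm([
  [-1,1,0,-6,0,0,0],
  [-1,1,0,-10,0,0,0],
  [-1,1,0,-14,0,0,0],
  [-1,1,0,-17,0,0,0],
  [-1,1,0,-20,0,0,0],
])

```text
clock: 38.85
position: [627.8, 31.5, 206.3]
ee_rot: [0.764, -0.646, -0.001, -0.003]
contact_force: [-1.1, 0.8, 4.1]
gripper_width: -0.2
```

```bash
python3 - <<'E'
from h import *
s=st()
a=optics.get_image("side"); save(a,"s45.png",(270,230,370,330),7)
E
```

```text
t 38.85 pos [627.8  31.5 206.3] yawy -2.974 tilt [0.002 0.005] F [-1.1  0.8  4.1] w -0.2 j [ 0.31  0.41 -0.02 -0.   -1.14 -0.14]
```

View pics/s45.png

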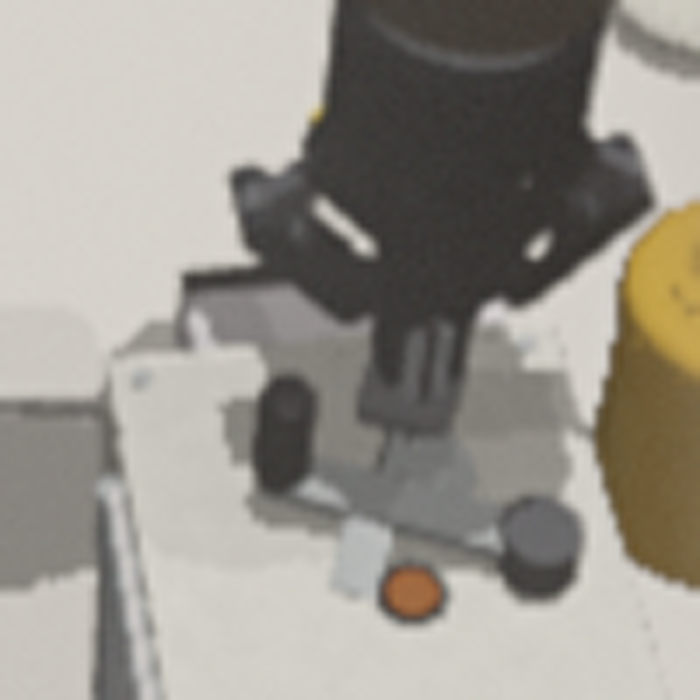

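Contact with 4 N at z 206; press a further 8 mm.

move_arm([
  [-1,0,0,-3,0,0,0],
  [-1,0,0,-6,0,0,0],
  [-1,0,0,-8,0,0,0],
  [-1,0,0,-8,0,0,0],
])

```text
clock: 39.23
position: [627.8, 31.6, 197.6]
ee_rot: [0.764, -0.646, -0.001, -0.003]
contact_force: [-1.4, 0.4, 4.4]
gripper_width: -0.1
```

```bash
python3 - <<'E'
from h import *
s=st()
a=optics.get_image("side"); save(a,"s46.png",(270,230,370,330),7)
E
```

```text
t 39.23 pos [627.8  31.6 197.6] yawy -2.974 tilt [0.002 0.005] F [-1.4  0.4  4.4] w -0.1 j [ 0.31  0.41 -0.03 -0.   -1.12 -0.14]
```

View pics/s46.png

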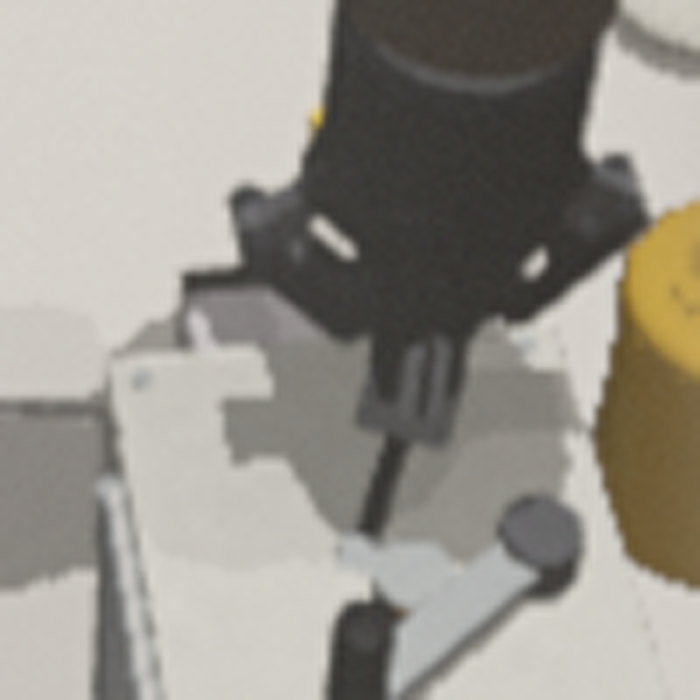

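The lever has sprung home. Lift off and check the whole scene.

move_arm([
  [-1,0,0,10,0,0,0],
  [-1,0,0,35,0,0,0],
  [-1,0,0,75,0,0,0],
  [-1,-35,0,95,0,0,0],
  [-1,-70,0,95,0,0,0],
])

```text
clock: 39.7
position: [560.4, 31.8, 297.3]
ee_rot: [0.764, -0.646, 0.002, -0.006]
contact_force: [-0.5, 0.3, 0.4]
gripper_width: -0.1
```

move_arm([
  [-1,-40,0,0,0,0,0],
  [-1,-80,0,0,0,0,0],
  [-1,-110,0,0,0,0,0],
  [-1,-110,0,0,0,0,0],
  [-1,-110,0,0,0,0,0],
])

```text
clock: 40.12
position: [446.6, 31.5, 293.6]
ee_rot: [0.764, -0.645, -0.001, -0.003]
contact_force: [0.8, 0.1, -0.5]
gripper_width: 0.1
```

```bash
python3 - <<'E'
from h import *
s=st()
a=optics.get_image("side"); b=optics.get_image("top"); save(b,"t47.png",(330,110,450,230),6); save(a,"s47.png")
o=cv2.imread("pics/t0.png"); d=np.abs(o.astype(int)-b["frame"]).max(2)
print("strip",d[150:205,345:385].max(),"trigger",d[160:180,378:400].max(),"lever",d[145:190,400:440].max())
E
```

```text
t 40.12 pos [446.6  31.5 293.6] yawy -2.974 tilt [0.003 0.006] F [ 0.8  0.1 -0.5] w 0.1 j [ 0.43  0.03 -0.29 -0.   -1.24 -0.26]
strip 3 trigger 3 lever 5
```

View pics/s47.png

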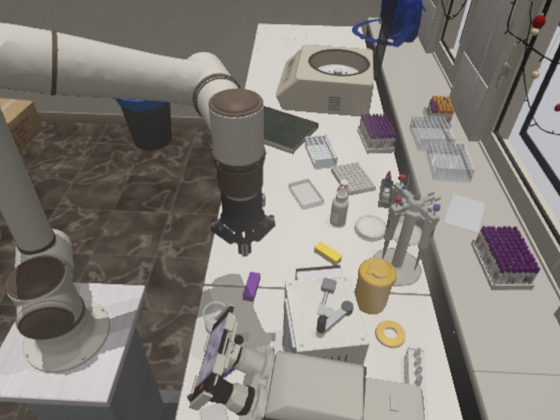

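View pics/t47.png

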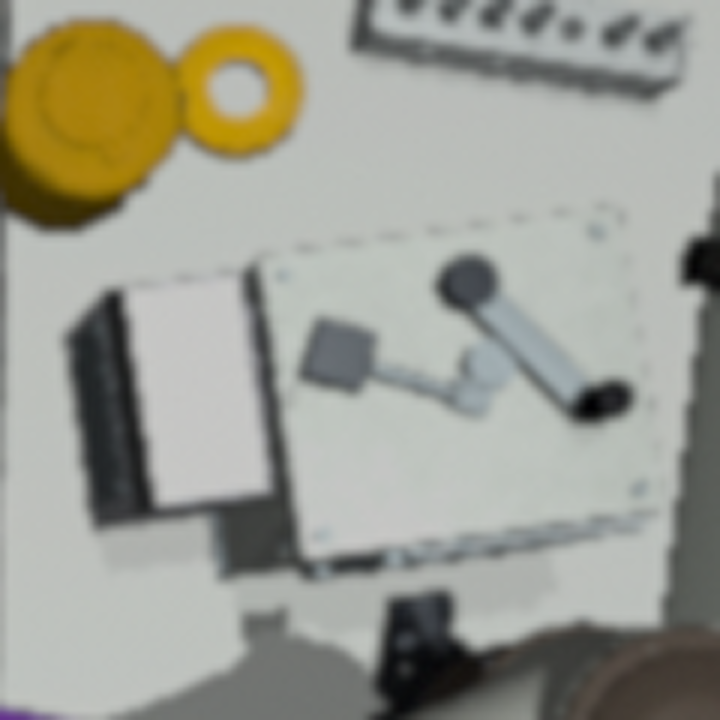

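Everything matches: the door is flush, the lever is home, the trigger is up, the sill strip is unchanged from the start, and the jar is upright at side pixel (214,318). I'm handing in.

```bash
python3 -c "
from h import *
print(workorder.job_done()); st()"
```

```text
the job is handed in; nothing more can be done
None
the job is handed in; nothing more can be done
```

The job is handed in after about 40 s of the 210 s; no verdict came back. I shut the front door on its catch and put all three blue mailers through the flap. I then cocked the lever, backed off so it stayed cocked by itself, and pressed the trigger plate so it sprang home.

**The door took several tries.** It stopped at about 0.1 rad under pushes of 20–34 N. One attempt may have had the gripper's linkage against the roof edge. On another I came in past the door's free edge, with about 15–25 N sideways on the finger. It went in when I pushed near its free edge with the tool tilted, at more than 20 N. That is well above the "few N" described, and I did not find out why.

**Last checks before handing in:**
- **Door:** its top edge is flush with the front of the box in both views.
- **Lever and trigger:** the top view of both matches the starting picture to within 5 grey levels, so the lever is home and the plate is up.
- **Flap:** I could not see it directly. The slot area and sill match the start picture to within 3 grey levels, with no blue showing, so I judged it shut.
- **Mailers:** the desk shows no blue mailers, and I never saw a fourth. Each one slid in on release, but I did not see where they lie inside the box.
- **Jar:** it is upright and where it started.
- **Robot:** the arm was clear of everything, with wrist force readings under 1 N.

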